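# Gauge the turned handle blanks and move the good ones on to the vice

### The arm

A 6-joint arm with a two-finger parallel gripper is mounted at the origin on a cart in front of the work surface, level with it; the furniture and walls round the work are solid. World frame = base frame: x ahead of the robot, y to its left, z up, the work surface at z = 0. Lengths are in mm, angles in rad, forces in N, time in s.
With the tool pointing down it reaches from about 350 to 925 mm from the base axis. Payload 6.4 kg.
Tool frame: the origin (TCP) lies at the very end of the fingers, on their centre line; the grasp point (between the pads) lies 19 mm behind it (r.grip_point_offset is the distance from the TCP to the grasp point, in mm); z points along the fingers, y is the direction in which the jaws open and shut (so a half turn about z gives the same grasp; the last joint's range is limited). The gripper opens to 85 mm and grips with 20 to 120 N. Pads are 22 mm wide; open, the fingers measure 114 mm over their backs; the gripper's body (76 mm by 85 mm) begins 54 mm behind the grasp point. The pads swing forward as they close: fully open they stand 13 mm farther back than shut.
Start: joints at [1.101, 0.245, 1.558, -0, 1.339, -0.174], TCP at [189.475, 621.782, 231.29] pointing down, gripper open.
Joint ranges: [-3.13, 3.13], [-1.02, 2.26], [0.13, 2.54], [-0.95, 4.09], [0.21, 2.88], [-2.74, 2.74]. Speed limits (rad/s): [2.57, 2.57, 3.14, 3.14, 3.14, 3.14].

### API

Orientations are given as a 3x3 rotation matrix whose columns are the frame's x, y, z axes.
In Python, from station import status, eyes, ticket, r gives the robot as it stands.
- The arm moves only by the tool arm_command, never from a script. Its argument "motion" is a list of rows, each an object with "translation": the shift along the tool's x, y, z in cm, a list of three; "angular": the turn, a rotation vector about the tool's x, y, z in degrees, a list of three. In form: [{"translation": [dx, dy, dz], "angular": [rx, ry, rz]}, ...]. A call has 1 to 12 rows; each row shifts and turns the commanded pose from where the row before left it, along the tool's axes as they then stand; what a row does not reach is not made up. A row lasts 1/8 s, in which the tool goes at most 62.5 mm and 10.7 degrees, less where a joint would pass 70% of its speed; a pose out of reach is approached as far as the arm can. A call with a gripper value outside its range is refused whole. "hand" is the finger opening in cm, from 0 to 8.54, set as the call begins (left out, the last holds). The fingers move at their own pace and stop on an object; "squeeze" is the grip in N (left out, the last holds). Time passes only in rows, so rows that do not move let the fingers close. It gives the time, the measured TCP pose, the force and the opening at its end, in the units of the state.
- status.get_state(): the state, without advancing time (a new reading comes with each control period).
- eyes.read_camera(name): name is "scene" or "top" or "wrist"; returns (picture, depth): 400x640x3 uint8, red, green, blue; 400x640 float32, mm along the optical axis (not along the pixel's ray), 0 where there is no reading.
- eyes.camera_params(name): a dict with "fx", "fy", "cx", "cy" (pixels), "R" (3x3) and "t" (3): a world point X has camera coordinates R X + t. Camera axes: x right, y down, z forward; pixel columns grow to the right and rows downward; lengths in mm; the calibration is good to about 2 mm. The wrist camera is an equidistant fisheye: a pixel r from the principal point sees the ray r / f radians off the axis. A picture is of the moment at which its call begins: read the wrist's pose just before it. camera_params takes no time and is no camera call; for the wrist camera it gives the pose at the moment of the call.
- ticket.job_done(): hands the job in, once; it reports no verdict.
The state is a dict: "t": time; "joints": joint angles; "joint_velocities": joint speeds; "tau": joint torques, N m; "tool_pos": TCP position; "tool_rot": TCP orientation; "contact_force": force on the tool from outside, world axes, zero at the start; "moment": the same for the moment, N m; "finger_gap": opening from 0.0 (shut) to 1.0 (fully open).
Only numpy, scipy, OpenCV 4.12 (cv2) and the standard library are available. Lean on these libraries where they do the work, as an engineer would, in place of code of your own. Each camera call takes 0.05 s, during which the arm holds its last target.

### The job

Gauge the turned handle blanks one after another, from left to right as they stand: push each, upright, from the mouth of the steel gauge through the go gap and on, with light pressure, into or against the narrow no-go gap, then draw it back out. Stand every blank that the narrow gap stops upright on the carrier board where the board is; put any that slips into the narrow gap in the pine box. When all are sorted, slide the board with the blanks, without lifting or tipping it, over into the middle of the taped corners by the vice, square to them; leave the other things on the bench alone.

Things in the scene. Friction and masses are not known exactly. Their poses are not given: they have to be found in the camera images.
- blank_1_c (a point): turned light-wood handle blank standing upright, number 1 from the left in a row of up to four (None if absent): round body 74 mm tall, on top a tenon 16 mm across, 18 mm tall; 92 mm in all, 60 g. The body should be 30 mm across; one turned too thin is only 22 mm, which the gauge shows. This point is on its axis, half-way up the 92 mm; z along its axis, up
- blank_2_c (a point): turned light-wood handle blank standing upright, number 2 from the left in a row of up to four (None if absent): round body 74 mm tall, on top a tenon 16 mm across, 18 mm tall; 92 mm in all, 60 g. The body should be 30 mm across; one turned too thin is only 22 mm, which the gauge shows. This point is on its axis, half-way up the 92 mm; z along its axis, up
- blank_3_c (a point): turned light-wood handle blank standing upright, number 3 from the left in a row of up to four (None if absent): round body 74 mm tall, on top a tenon 16 mm across, 18 mm tall; 92 mm in all, 60 g. The body should be 30 mm across; one turned too thin is only 22 mm, which the gauge shows. This point is on its axis, half-way up the 92 mm; z along its axis, up
- blank_4_c (a point): turned light-wood handle blank standing upright, number 4 from the left in a row of up to four (None if absent): round body 74 mm tall, on top a tenon 16 mm across, 18 mm tall; 92 mm in all, 60 g. The body should be 30 mm across; one turned too thin is only 22 mm, which the gauge shows. This point is on its axis, half-way up the 92 mm; z along its axis, up
- gauge: steel gap gauge: plate 100 x 100 mm, 25 mm thick, screwed flat to the bench; origin at the centre of its underside, z up. One stepped slot, open to the top and down to the bench, runs along its x from the mouth (x = -50 mm, towards the robot) to a closed end (x = +28). A blank stands on, or just above, the bench and is pushed along +x from the mouth
- gauge_go (a point): middle of the go gap, at the plate's top, 25 mm above the bench; gauge x = -22.5 mm, axes as the gauge's. 45-degree lead-in from 57 mm wide at the mouth (x = -50) to 33 mm at x = -38, then 33 mm wide up to x = -6 (gauge frame)
- gauge_narrow (a point): middle of the no-go gap, at the plate's top; gauge x = +12 mm, axes as the gauge's. 45-degree lead-in from 33 mm at x = -6 to 26 mm at x = -2.5, then 26 mm wide to the closed end at x = +28. It stops a 30 mm blank with its axis at x = -10; a 22 mm one slips in, at most to x = +17 (gauge frame)
- gauge_nogo: the pair of steel lands that form the no-go gap, part of the gauge plate, with the same origin and axes as the gauge
- carrier: wooden carrier board, 220 (x) x 85 (y) mm, loose, about 0.45 kg; origin under its centre, on the bench, z up. Floor 8 mm above the bench; a lip 7 mm wide round the far end and both long sides rises to 15 mm above the bench. x points from the upright end board at its near end to the far end, away from the robot
- carrier_grip (a point): on the carrier's upright end board, to hold it by: x = -100 mm in the carrier's frame, 60 mm above the bench, axes as the carrier's. The end board is 16 mm thick (x), 73 mm wide (y) up to 38 mm above the bench, then 56 mm wide up to 76 mm; pinch it across its thickness
- tape_here: four corners of masking tape on the bench round the place where the carrier board first stands; origin in their middle, on the bench, axes as the board's when square in them
- tape_vice: the other four corners of masking tape, on the right, next to the bench vice: where the carrier board must go; origin in their middle, on the bench; x along the long side, away from the robot. They leave 3 mm all round the board
- seconds_box: open pine box with some turned pegs in it, 200 (x) x 173 (y) mm, walls 9 mm thick, 102 mm high (the +x one 108), inner floor 7 mm above the bench; loose, 0.5 kg; origin under its centre, on the bench, z up
- chisel: wood-handled chisel lying on the bench, 213 mm long along its y, 29 mm high; origin under its middle. Leave alone
- steel_block: steel bench block 110 x 134 x 58 mm; origin under its middle. Leave alone
- tub: empty white oval tub, 93 x 122 mm, 82 mm high; origin under its middle. Leave alone
Not all that is in view belongs to the job. Leave any blue look-alike of the part that bears blank_3_c alone.

How it is judged:
By the outcome, as a careful person would: the job done as asked, in the order asked, and still so for the second after the job is handed in, with the robot touching nothing.
Of blank_1, blank_2, blank_3, blank_4 only 3 to 4 are there at a start; the rules pass over those that are not, and their reading is None.
At some moment in a run one of seconds_box may be knocked a few centimetres aside while the robot is not near it.
Once in a run the grip may slacken for a moment while it holds something.
It also fails if it takes over 210 s, if anything falls off the work surface, if the arm or the gripper's body presses on something with over 40 N, if the wrist force passes 120 N, or if a joint passes its speed limit or range.

## Working session

There is one attempt and no reset: what is moved stays moved. The work goes in short steps, Python scripts to look and compute and a tool call to move; the robot and the scene stay as the last step left them, time stands still between calls to the robot, and variables do not carry over. Pictures are saved under pics/ and viewed, and the job is handed in when it is done.

Besides the shell and the picture viewer there is one more tool, called after "Request:" in YAML: its name, and indented under it one key for each argument. arm_command: Moves the arm, as the interface text tells. Its arguments: {"type":"object","properties":{"motion":{"type":"array"},"hand":{"type":"number"},"squeeze":{"type":"number"}},"required":["motion"]}

```bash
mkdir -p pics; ls; python3 - <<'E'
from station import status, eyes, ticket, r
import cv2,numpy as np
s=status.get_state(); print({k:np.round(v,3).tolist() for k,v in s.items()}); print(r.grip_point_offset)
for n in ["scene","top","wrist"]:
    p,d=eyes.read_camera(n); c=eyes.camera_params(n)
    np.savez(f"{n}0.npz",p=p,d=d,**c)
    cv2.imwrite(f"pics/{n}0.png",p[:,:,::-1]); print(n,{k:np.round(v,3).tolist() for k,v in c.items()})
E
```

```text
pics
{'t': 0.0, 'joints': [1.101, 0.246, 1.559, -0.0, 1.339, -0.174], 'joint_velocities': [-0.001, -0.001, 0.001, -0.0, -0.001, -0.0], 'tau': [0.0, -42.95, -32.613, -0.0, 0.005, -0.0], 'tool_pos': [189.209, 621.274, 230.177], 'tool_rot': [[-0.957, 0.291, -0.001], [0.291, 0.957, -0.002], [0.0, -0.002, -1.0]], 'contact_force': [0.186, 0.342, -0.305], 'moment': [0.019, 0.011, 0.021], 'finger_gap': 1.003}
18.700000000000003
scene {'fx': 473.601, 'fy': 473.601, 'cx': 320.513, 'cy': 202.572, 'R': [[0.592, -0.806, -0.016], [-0.332, -0.226, -0.916], [0.735, 0.547, -0.401]], 't': [-318.29, 280.979, 988.349]}
top {'fx': 374.645, 'fy': 374.645, 'cx': 314.461, 'cy': 200.379, 'R': [[-0.018, -1.0, 0.015], [-0.99, 0.016, -0.142], [0.141, -0.017, -0.99]], 't': [14.808, 577.584, 1171.004]}
wrist {'fx': 309.707, 'fy': 309.707, 'cx': 321.463, 'cy': 199.629, 'R': [[0.291, 0.957, -0.002], [0.923, -0.28, 0.263], [0.251, -0.078, -0.965]], 't': [-649.92, -33.031, 378.519]}
```

View pics/scene0.png

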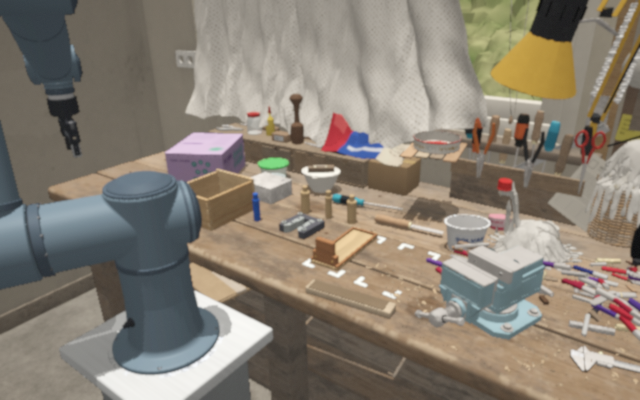

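View pics/top0.png

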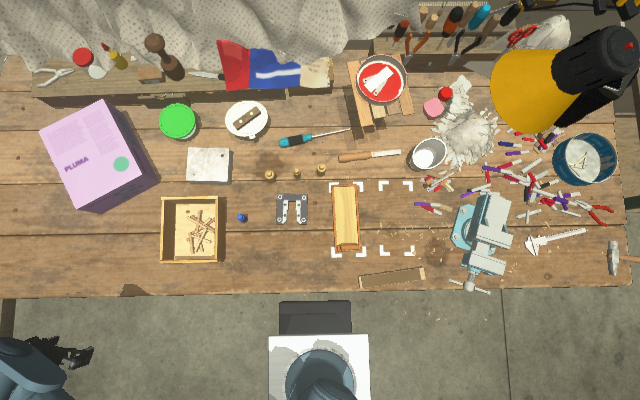

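View pics/wrist0.png

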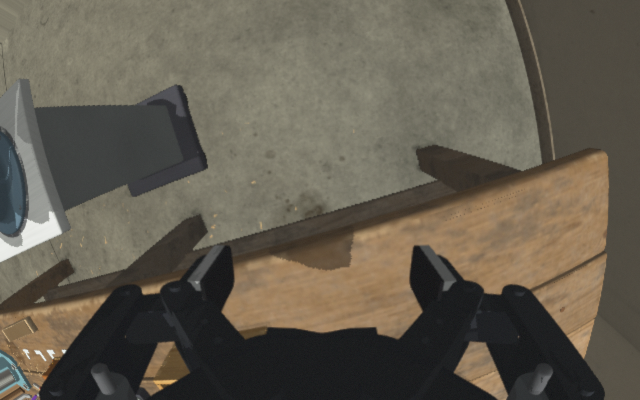

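```bash
python3 - <<'E'
import cv2,numpy as np
p=np.load("top0.npz")["p"][:,:,::-1]
cv2.imwrite("pics/topz.png",cv2.resize(p[150:275,150:430],None,fx=2.85,fy=2.85,interpolation=cv2.INTER_CUBIC))
p=np.load("scene0.npz")["p"][:,:,::-1]
cv2.imwrite("pics/scz.png",cv2.resize(p[150:320,180:460],None,fx=2.85,fy=2.85,interpolation=cv2.INTER_CUBIC))
E
```

```text
(no output)
```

View pics/topz.png

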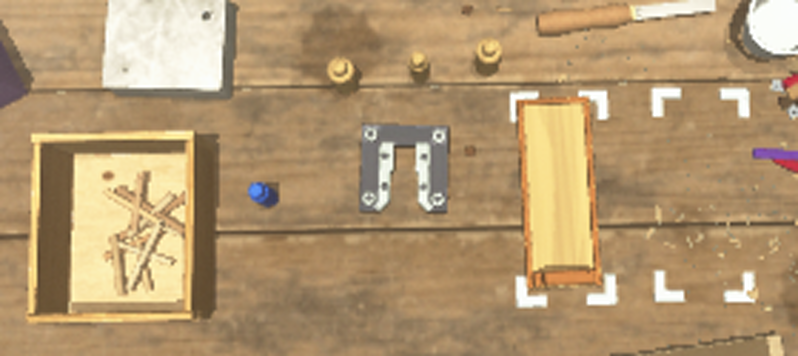

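View pics/scz.png

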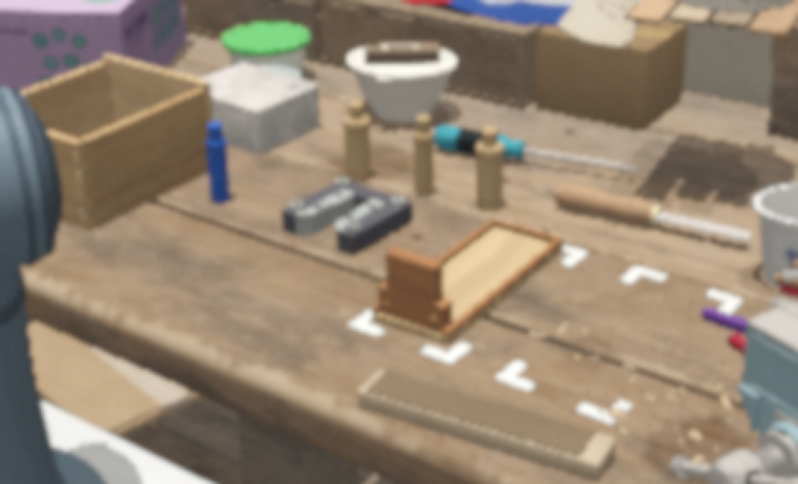

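```bash
cat > h.py <<'E'
import numpy as np, cv2
def ray(c,u,v,fish=False):
    R=np.array(c["R"]);t=np.array(c["t"])
    x=(u-c["cx"])/c["fx"];y=(v-c["cy"])/c["fy"]
    if fish:
        th=np.hypot(x,y); s=np.sin(th)/th if th>1e-9 else 1
        d=np.array([x*s,y*s,np.cos(th)])
    else: d=np.array([x,y,1.0])
    return -R.T@t, R.T@d
def onz(c,u,v,z,fish=False):
    o,d=ray(c,u,v,fish); k=(z-o[2])/d[2]; return o+k*d
def proj(c,X,fish=False):
    R=np.array(c["R"]);t=np.array(c["t"]); p=R@np.array(X,float)+t
    if fish:
        th=np.arctan2(np.hypot(p[0],p[1]),p[2]); a=np.hypot(p[0],p[1])
        return c["cx"]+c["fx"]*th*p[0]/a, c["cy"]+c["fy"]*th*p[1]/a
    return c["cx"]+c["fx"]*p[0]/p[2], c["cy"]+c["fy"]*p[1]/p[2]
def load(n): 
    z=np.load(n); return {k:z[k] for k in z}
def snap(name,tag):
    from station import status,eyes
    c=eyes.camera_params(name); s=status.get_state(); p,d=eyes.read_camera(name)
    np.savez(f"{tag}.npz",p=p,d=d,**c); cv2.imwrite(f"pics/{tag}.png",p[:,:,::-1]); return p,d,c,s
E
python3 - <<'E'
from h import *
c=load("top0.npz")
o=lambda x,y:(150+x/2.85,150+y/2.85)
for n,x,y,z in [("b1",341,66,92),("b2",418,60,92),("b3",488,47,92),("gauge tl",362,124,25),("tr",450,124,25),("bl",362,212,25),("br",450,212,25),
 ("car tl",517,98,15),("tr",592,97,15),("bl",528,285,0),("br",602,287,0),("tv tl",653,90,0),("tr",748,88,0),("bl",656,300,0),("br",755,300,0),
 ("box tl",32,133,102),("tr",194,132,108),("bl",28,320,102),("br",192,318,102),("blue",258,185,92)]:
    print(n,np.round(onz(c,*o(x,y),z)).tolist())
for n,z in (("wrist0.npz",0),):
    w=load(n); C=-w["R"].T@w["t"]; print(C, w["R"])
E
```

```text
b1 [659.0, 144.0, 92.0]
b2 [664.0, 60.0, 92.0]
b3 [678.0, -18.0, 92.0]
gauge tl [605.0, 127.0, 25.0]
tr [603.0, 26.0, 25.0]
bl [503.0, 127.0, 25.0]
br [502.0, 27.0, 25.0]
car tl [634.0, -53.0, 15.0]
tr [634.0, -141.0, 15.0]
bl [418.0, -61.0, 0.0]
br [414.0, -147.0, 0.0]
tv tl [644.0, -216.0, 0.0]
tr [645.0, -329.0, 0.0]
bl [398.0, -208.0, 0.0]
br [396.0, -323.0, 0.0]
box tl [588.0, 474.0, 102.0]
tr [585.0, 299.0, 108.0]
bl [390.0, 470.0, 102.0]
br [389.0, 299.0, 102.0]
blue [529.0, 234.0, 92.0]
[124.35704147 642.18930769 372.68295088] [[ 0.29072932  0.95680359 -0.00183275]
 [ 0.92323787 -0.28002626  0.26309149]
 [ 0.25121366 -0.07818047 -0.96476915]]
```

Request:
arm_command:
  motion:
    - {"translation": [0,0,-3.5],"angular": [0,0,-8.45]}
    - {"translation": [0,0,-3.5],"angular": [0,0,-8.45]}

```text
t: 0.4
tool_pos: [189.3, 621.3, 301.1]
tool_rot: [[-1.0, -0.004, -0.001], [-0.004, 1.0, -0.002], [0.001, -0.002, -1.0]]
contact_force: [0.4, 0.5, -0.0]
finger_gap: 1.002
```

Request:
arm_command:
  motion:
    - {"translation": [-2.25,-5,0],"angular": [0,0,0]}
    - {"translation": [-2.25,-5,0],"angular": [0,0,0]}
    - {"translation": [-2.25,-5,0],"angular": [0,0,0]}
    - {"translation": [-2.25,-5,0],"angular": [0,0,0]}
    - {"translation": [-2.25,-5,0],"angular": [0,0,0]}
    - {"translation": [-2.25,-5,0],"angular": [0,0,0]}
    - {"translation": [-2.25,-5,0],"angular": [0,0,0]}
    - {"translation": [-2.25,-5,0],"angular": [0,0,0]}
    - {"translation": [-2.25,-5,0],"angular": [0,0,0]}
    - {"translation": [-2.25,-5,0],"angular": [0,0,0]}
    - {"translation": [-2.25,-5,0],"angular": [0,0,0]}
    - {"translation": [-2.25,-5,0],"angular": [0,0,0]}

```text
t: 1.9
tool_pos: [459.3, 19.8, 301.2]
tool_rot: [[-1.0, 0.001, 0.0], [0.001, 1.0, 0.0], [-0.0, 0.0, -1.0]]
contact_force: [0.5, 1.7, -0.1]
finger_gap: 0.999
```

Request:
arm_command:
  motion:
    - {"translation": [0,0,0],"angular": [0,0,0]}
    - {"translation": [0,0,0],"angular": [0,0,0]}
  hand: 6

```text
t: 2.15
tool_pos: [458.7, 21.8, 300.9]
tool_rot: [[-1.0, 0.001, -0.001], [0.001, 1.0, 0.001], [0.001, 0.001, -1.0]]
contact_force: [0.2, 0.3, 0.4]
finger_gap: 0.703
```

```bash
python3 - <<'E'
from h import *
p,d,c,s=snap("wrist","w1"); print(s["t"],s["tool_pos"],np.round(s["tool_rot"],4),s["finger_gap"])
E
```

```text
2.15 [458.65478026  21.82771007 300.94647138] [[-1.0e+00  1.1e-03 -8.0e-04]
 [ 1.1e-03  1.0e+00  6.0e-04]
 [ 8.0e-04  6.0e-04 -1.0e+00]] 0.7033128809711799
```

View pics/w1.png

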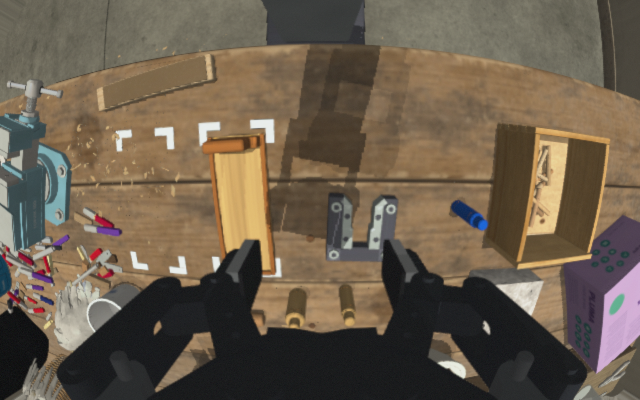

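```bash
python3 - <<'E'
from h import *
p=load("w1.npz")["p"][:,:,::-1]
cv2.imwrite("pics/w1g.png",cv2.resize(p[180:340,200:500],None,fx=2.66,fy=2.66,interpolation=cv2.INTER_CUBIC))
cv2.imwrite("pics/w1c.png",cv2.resize(p[90:290,90:300],None,fx=3,fy=3,interpolation=cv2.INTER_CUBIC))
E
```

```text
(no output)
```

View pics/w1g.png

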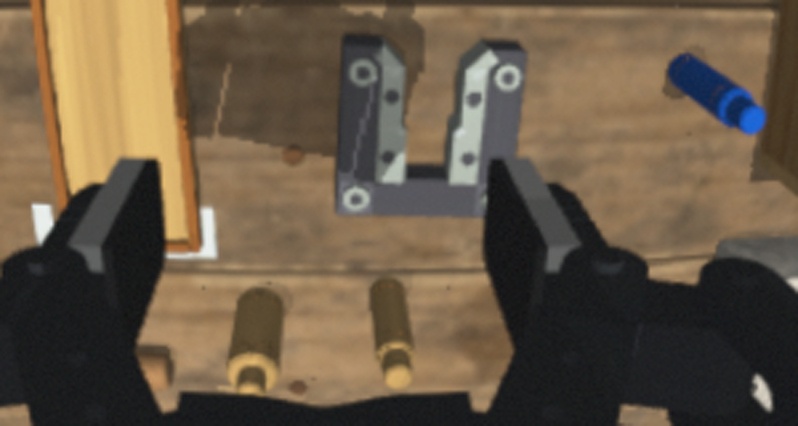

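View pics/w1c.png

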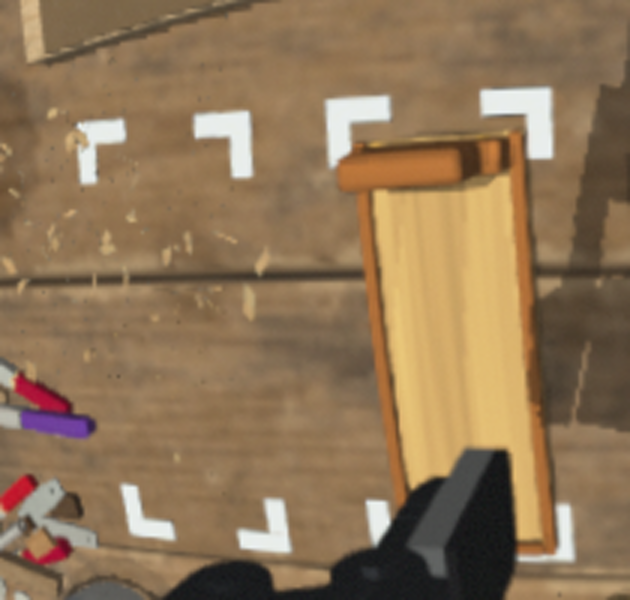

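```bash
python3 - <<'E'
from h import *
c=load("w1.npz")
g=lambda x,y:(200+x/2.66,180+y/2.66)
f=lambda x,y:(90+x/3,90+y/3)
print("C",-c["R"].T@c["t"])
for n,q,z in [("TL",g(346,36),25),("TR",g(524,44),25),("BL",g(338,212),25),("sTL",g(363,72),25),("sTR",g(508,77),25),("sBL",g(355,199),25),
 ("narL end",g(405,182),25),("narR end",g(449,184),25),("narR near",g(456,133),25),("b2 top",g(398,376),92),("b3 base",g(264,292),0),("b2 base",g(386,281),0),("b3sh",g(254,370),74),
 ("car edge nr +y",f(521,132),15),("far +y",f(555,545),15),("cr near -y edge",f(358,190),15),("mid",f(390,440),15),
 ("board tops a",f(342,182),76),("board b",f(460,178),76),
 ("tv nTL",f(78,125),0),("tv nTR",f(249,112),0),("tv fBL",f(132,540),0),("tv fBR",f(291,551),0),
 ("th nTL",f(326,100),0),("nTR",f(551,90),0),("fBR",f(575,560),0)]:
    P=onz(c,*q,z,True); u,v=int(round(q[0])),int(round(q[1]))
    print(n,np.round(P,1).tolist(), "depth",c["d"][v,u], "pred",round(float((c["R"]@P+c["t"])[2]),1))
E
```

```text
C [390.86019229  22.98743276 443.24002378]
TL [495.8, 35.1, 25.0] depth 446.27216 pred 431.1
TR [500.1, 130.6, 25.0] depth 459.2992 pred 432.3
BL [597.9, 31.4, 25.0] depth 484.58228 pred 457.9
sTL [515.5, 44.2, 25.0] depth 431.82056 pred 436.3
sTR [518.5, 122.9, 25.0] depth 433.20386 pred 437.1
sBL [589.7, 40.9, 25.0] depth 451.39145 pred 455.8
narL end [579.5, 68.6, 25.0] depth 454.49927 pred 453.1
narR end [581.1, 93.5, 25.0] depth 453.93774 pred 453.5
narR near [550.5, 95.8, 25.0] depth 446.15048 pred 445.5
b2 top [663.3, 62.5, 92.0] depth 409.57355 pred 410.4
b3 base [667.0, -14.0, 0.0] depth 490.91925 pred 500.2
b2 base [658.9, 62.2, 0.0] depth 488.57208 pred 498.1
b3sh [672.8, -15.1, 74.0] depth 424.0758 pred 430.3
car edge nr +y [412.8, -57.2, 15.0] depth 423.10315 pred 419.0
far +y [624.7, -50.0, 15.0] depth 475.86124 pred 474.6
cr near -y edge [437.8, -139.3, 15.0] depth 367.2573 pred 425.5
mid [566.6, -133.8, 15.0] depth 460.83942 pred 459.3
board tops a [427.5, -123.3, 76.0] depth 364.21313 pred 363.9
board b [427.6, -71.6, 76.0] depth 366.64038 pred 364.0
tv nTL [394.1, -318.7, 0.0] depth 428.26733 pred 428.5
tv nTR [396.4, -204.6, 0.0] depth 428.032 pred 429.1
tv fBL [647.3, -326.7, 0.0] depth 495.3696 pred 494.9
tv fBR [644.9, -211.1, 0.0] depth 495.83746 pred 494.3
th nTL [393.3, -160.2, 0.0] depth 427.23532 pred 428.3
nTR [393.7, -45.1, 0.0] depth 428.55997 pred 428.4
fBR [642.1, -42.1, -0.0] depth 494.84128 pred 493.6
```

Request:
arm_command:
  motion:
    - {"translation": [-2.6,2.5,3],"angular": [0,0,0]}
    - {"translation": [-2.6,2.5,3],"angular": [0,0,0]}
    - {"translation": [-2.6,2.5,3],"angular": [0,0,0]}
    - {"translation": [-2.6,2.5,3],"angular": [0,0,0]}
    - {"translation": [-2.6,2.5,3],"angular": [0,0,0]}
    - {"translation": [0,0,0],"angular": [0,0,0]}

```text
t: 2.95
tool_pos: [587.1, 149.2, 147.6]
tool_rot: [[-1.0, -0.004, -0.007], [-0.004, 1.0, -0.0], [0.007, -0.0, -1.0]]
contact_force: [-0.7, 1.0, -0.0]
finger_gap: 0.7
```

```bash
python3 - <<'E'
from h import *
p,d,c,s=snap("wrist","w2"); print(s["t"],s["tool_pos"],np.round(s["tool_rot"],4),s["finger_gap"])
E
```

```text
2.95 [587.1406309  149.21643567 147.64141489] [[-1.0e+00 -3.6e-03 -6.5e-03]
 [-3.6e-03  1.0e+00 -2.0e-04]
 [ 6.5e-03 -2.0e-04 -1.0e+00]] 0.6997651591027433
```

View pics/w2.png

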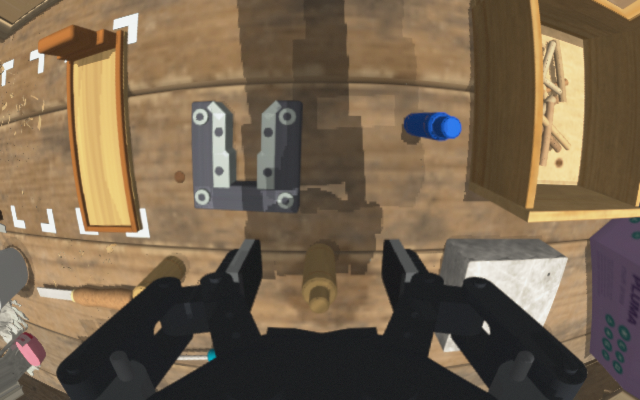

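```bash
python3 - <<'E'
from h import *
c=load("w2.npz")
p=c["p"][:,:,::-1]
cv2.imwrite("pics/w2g.png",cv2.resize(p[90:220,180:310],None,fx=5,fy=5,interpolation=cv2.INTER_CUBIC)[:600])
print("C",-c["R"].T@c["t"])
for n,q,z in [("s",(201,117),25),("s",(288,116),25),("s",(202,197),25),("s",(285,201),25),("tip b1",(319,295),92),("tipend far",(319,309),92),("b1base",(318,243),0)]:
    P=onz(c,*q,z,True); print(n,np.round(P,1).tolist())
E
```

```text
C [520.17490885 150.1858231  290.33522168]
s [515.1, 42.8, 25.0]
s [517.4, 121.6, 25.0]
s [588.7, 39.1, 25.0]
s [592.2, 117.9, 25.0]
tip b1 [646.7, 148.8, 92.0]
tipend far [659.7, 148.8, 92.0]
b1base [642.9, 147.1, 0.0]
```

View pics/w2g.png

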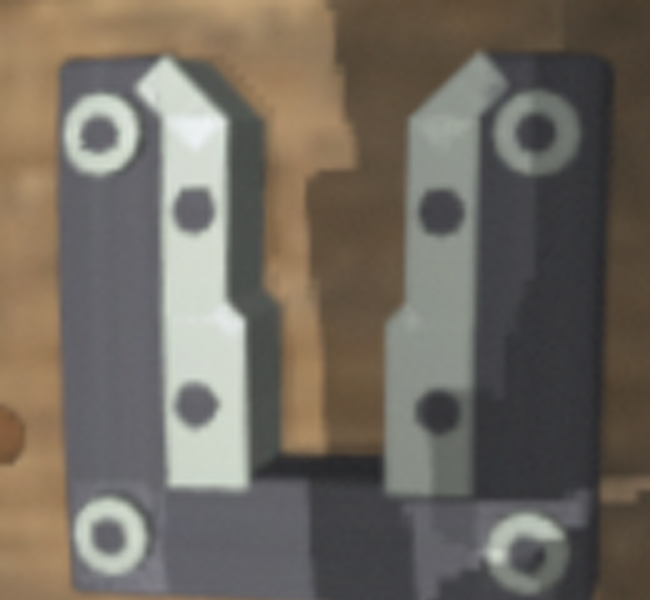

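```bash
python3 - <<'E'
from h import *
c=load("w2.npz")
p=c["p"][:,:,::-1]
cv2.imwrite("pics/w2b.png",cv2.resize(p[225:325,260:380],None,fx=5,fy=5,interpolation=cv2.INTER_CUBIC)[:600])
g=lambda x,y:(180+(x+.5)/5-.5,90+(y+.5)/5-.5)
for n,q in [("goL0",(227,120)),("goL1",(226,300)),("nL0",(245,325)),("nL1",(249,487)),("goR0",(407,118)),("goR1",(407,305)),("nR0",(386,325)),("nR1",(385,490)),("mouthL",(166,57)),("mouthR",(480,53)),("bcL",(72,590)),("fcL",(62,62)),("fcR",(608,58)),("bcR",(590,600))]:
    print(n,np.round(onz(c,*g(*q),25,True),1).tolist())
E
```

```text
goL0 [513.4, 65.8, 25.0]
goL1 [545.3, 64.6, 25.0]
nL0 [549.9, 68.0, 25.0]
nL1 [579.3, 67.1, 25.0]
goR0 [514.4, 98.3, 25.0]
goR1 [546.9, 97.7, 25.0]
nR0 [550.4, 93.8, 25.0]
nR1 [579.9, 92.6, 25.0]
mouthL [501.5, 54.5, 25.0]
mouthR [503.5, 111.0, 25.0]
bcL [599.1, 29.7, 25.0]
fcL [500.9, 34.1, 25.0]
fcR [504.8, 132.9, 25.0]
bcR [600.1, 129.0, 25.0]
```

View pics/w2b.png

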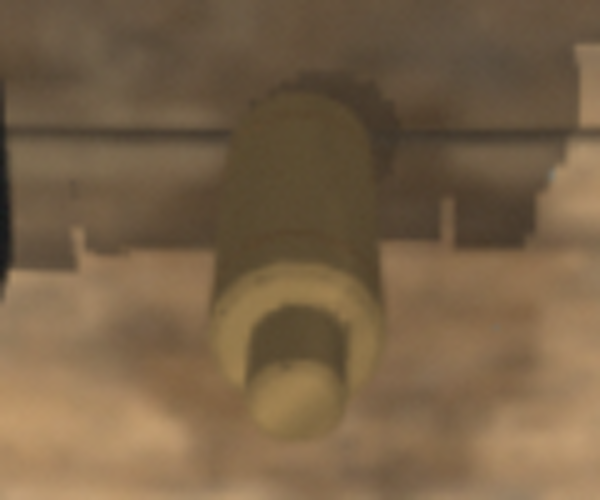

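```bash
python3 - <<'E'
from h import *
c=load("w2.npz")
g=lambda x,y:(260+(x+.5)/5-.5,225+(y+.5)/5-.5)
for n,q,z in [("top c",(298,400),92),("base near",(300,92),0),("sh L",(211,335),74),("sh R",(385,335),74),("sh near",(298,262),74)]:
    print(n,np.round(onz(c,*g(*q),z,True),1).tolist())
E
```

```text
top c [655.5, 149.0, 92.0]
base near [642.9, 148.7, 0.0]
sh L [655.1, 134.7, 74.0]
sh R [654.9, 163.0, 74.0]
sh near [641.1, 148.8, 74.0]
```

Request:
arm_command:
  motion:
    - {"translation": [-3.3,0.1,0],"angular": [0,0,0]}
    - {"translation": [-3.35,0.12,0],"angular": [0,0,0]}
    - {"translation": [0,0,3.5],"angular": [0,0,0]}
    - {"translation": [0,0,4],"angular": [0,0,0]}
    - {"translation": [0,0,3],"angular": [0,0,0]}
    - {"translation": [0,0,1.1],"angular": [0,0,0]}
    - {"translation": [0,0,0],"angular": [0,0,0]}
    - {"translation": [0,0,0],"angular": [0,0,0]}

```text
t: 4.0
tool_pos: [657.0, 148.7, 37.7]
tool_rot: [[-1.0, 0.001, 0.004], [0.001, 1.0, 0.0], [-0.004, 0.0, -1.0]]
contact_force: [-0.1, 0.0, -0.0]
finger_gap: 0.7
```

```bash
python3 - <<'E'
from h import *
p,d,c,s=snap("wrist","w3"); print(s["t"],s["tool_pos"],np.round(s["tool_rot"],4),s["finger_gap"],s["contact_force"])
E
```

```text
4.0 [656.9697178  148.73520547  37.72083148] [[-1.0e+00  7.0e-04  3.7e-03]
 [ 7.0e-04  1.0e+00  2.0e-04]
 [-3.7e-03  2.0e-04 -1.0e+00]] 0.699926014135291 [-0.14273209  0.01037074 -0.01912142]
```

View pics/w3.png

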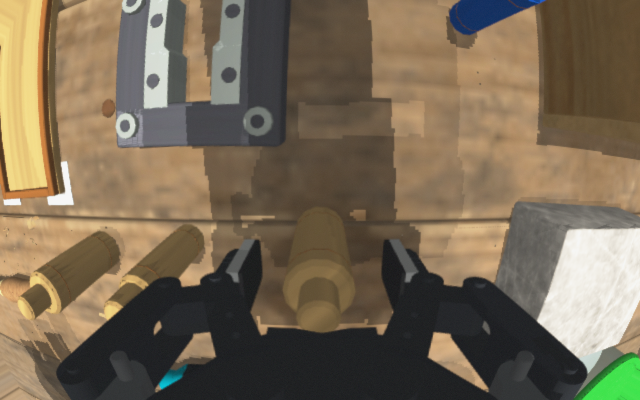

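Request:
arm_command:
  motion:
    - {"translation": [0,0,0],"angular": [0,0,0]}
    - {"translation": [0,0,0],"angular": [0,0,0]}
    - {"translation": [0,0,0],"angular": [0,0,0]}
    - {"translation": [0,0,0],"angular": [0,0,0]}
  hand: 1.5
  squeeze: 40

```text
t: 4.55
tool_pos: [656.1, 148.6, 36.1]
tool_rot: [[-1.0, 0.001, 0.001], [0.001, 1.0, -0.0], [-0.001, -0.0, -1.0]]
contact_force: [-0.6, -0.6, 4.6]
finger_gap: 0.34
```

Request:
arm_command:
  motion:
    - {"translation": [0,0,-1.5],"angular": [0,0,0]}
    - {"translation": [0,0,-3.5],"angular": [0,0,0]}
    - {"translation": [2.5,-0.5,0],"angular": [0,0,0]}
    - {"translation": [4.7,-1.6,0],"angular": [0,0,0]}
    - {"translation": [4.7,-1.6,0],"angular": [0,0,0]}
    - {"translation": [4.7,-1.6,0],"angular": [0,0,0]}
    - {"translation": [2.5,-1.2,0],"angular": [0,0,0]}
    - {"translation": [0,0,0],"angular": [0,0,0]}
    - {"translation": [0,0,2.8],"angular": [0,0,0]}
    - {"translation": [0,0,2.0],"angular": [0,0,0]}
    - {"translation": [0,0,0],"angular": [0,0,0]}
    - {"translation": [0,0,0],"angular": [0,0,0]}

```text
t: 6.05
tool_pos: [465.5, 83.9, 38.0]
tool_rot: [[-1.0, 0.001, 0.001], [0.001, 1.0, -0.0], [-0.001, -0.0, -1.0]]
contact_force: [0.9, -0.2, -0.6]
finger_gap: 0.344
```

```bash
python3 - <<'E'
from h import *
p,d,c,s=snap("wrist","w4"); print(s["t"],s["tool_pos"],np.round(s["tool_rot"],4),s["finger_gap"],s["contact_force"])
E
```

```text
6.05 [465.45465798  83.88884438  38.01185738] [[-1.0e+00  6.0e-04  1.1e-03]
 [ 6.0e-04  1.0e+00 -0.0e+00]
 [-1.1e-03 -0.0e+00 -1.0e+00]] 0.343603152167129 [ 0.90877689 -0.19545509 -0.60010237]
```

View pics/w4.png

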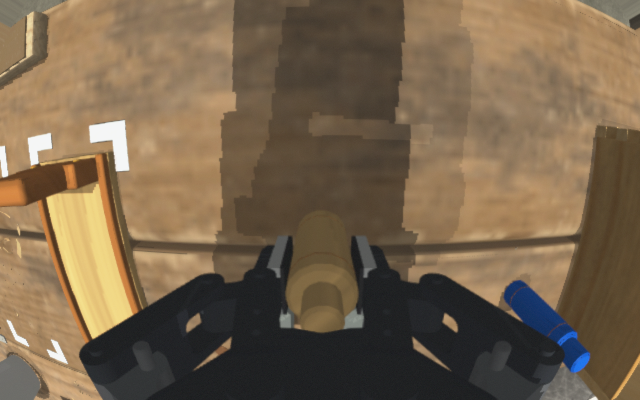

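Request:
arm_command:
  motion:
    - {"translation": [0,0,0],"angular": [0,0,0]}

```text
t: 6.22
tool_pos: [465.1, 83.8, 38.0]
tool_rot: [[-1.0, 0.001, 0.001], [0.001, 1.0, -0.0], [-0.001, -0.0, -1.0]]
contact_force: [0.1, 0.2, -0.3]
finger_gap: 0.341
```

Request:
arm_command:
  motion:
    - {"translation": [-1,0,0],"angular": [0,0,0]}
    - {"translation": [-1,0,0],"angular": [0,0,0]}
    - {"translation": [-1,0,0],"angular": [0,0,0]}
    - {"translation": [0,0,0],"angular": [0,0,0]}
    - {"translation": [0,0,0],"angular": [0,0,0]}

```text
t: 6.85
tool_pos: [494.3, 83.8, 37.1]
tool_rot: [[-1.0, 0.001, -0.001], [0.001, 1.0, 0.0], [0.001, 0.0, -1.0]]
contact_force: [-0.4, 0.4, 0.1]
finger_gap: 0.339
```

Request:
arm_command:
  motion:
    - {"translation": [-1,-0.08,0],"angular": [0,0,0]}
    - {"translation": [-1,-0.08,0],"angular": [0,0,0]}
    - {"translation": [-1,-0.04,0],"angular": [0,0,0]}
    - {"translation": [0,0,0],"angular": [0,0,0]}
    - {"translation": [0,0,0],"angular": [0,0,0]}

```text
t: 7.48
tool_pos: [524.3, 81.7, 37.1]
tool_rot: [[-1.0, 0.001, -0.001], [0.001, 1.0, 0.0], [0.001, 0.0, -1.0]]
contact_force: [0.7, 0.5, -0.3]
finger_gap: 0.341
```

Request:
arm_command:
  motion:
    - {"translation": [-0.6,-0.02,0],"angular": [0,0,0]}
    - {"translation": [-0.4,-0.02,0],"angular": [0,0,0]}
    - {"translation": [-0.3,-0.01,0],"angular": [0,0,0]}
    - {"translation": [0,0,0],"angular": [0,0,0]}

```text
t: 7.98
tool_pos: [537.8, 81.2, 37.4]
tool_rot: [[-1.0, 0.001, 0.0], [0.001, 1.0, -0.0], [-0.0, -0.0, -1.0]]
contact_force: [-0.6, 0.5, -0.3]
finger_gap: 0.339
```

Request:
arm_command:
  motion:
    - {"translation": [-0.2,0,0],"angular": [0,0,0]}
    - {"translation": [-0.2,0,0],"angular": [0,0,0]}
    - {"translation": [0,0,0],"angular": [0,0,0]}

```text
t: 8.35
tool_pos: [540.5, 80.9, 36.8]
tool_rot: [[-1.0, 0.001, -0.003], [0.001, 1.0, -0.001], [0.003, -0.001, -1.0]]
contact_force: [-5.1, -2.3, 1.7]
finger_gap: 0.342
```

Request:
arm_command:
  motion:
    - {"translation": [-0.2,0,0],"angular": [0,0,0]}
    - {"translation": [-0.1,0,0],"angular": [0,0,0]}
    - {"translation": [0,0,0],"angular": [0,0,0]}

```text
t: 8.72
tool_pos: [541.7, 80.6, 36.5]
tool_rot: [[-1.0, 0.0, -0.008], [0.0, 1.0, -0.001], [0.008, -0.001, -1.0]]
contact_force: [-10.2, -4.7, 6.1]
finger_gap: 0.341
```

Request:
arm_command:
  motion:
    - {"translation": [0.7,0.05,0],"angular": [0,0,0]}
    - {"translation": [1.3,0.05,0],"angular": [0,0,0]}
    - {"translation": [1.5,0.05,0],"angular": [0,0,0]}
    - {"translation": [1.5,0.05,0],"angular": [0,0,0]}
    - {"translation": [1.5,0.05,0],"angular": [0,0,0]}
    - {"translation": [1.5,0,0],"angular": [0,0,0]}
    - {"translation": [0,0,0],"angular": [0,0,0]}

```text
t: 9.6
tool_pos: [463.2, 83.9, 37.1]
tool_rot: [[-1.0, 0.001, -0.001], [0.001, 1.0, 0.0], [0.001, 0.0, -1.0]]
contact_force: [-0.4, 0.1, -1.9]
finger_gap: 0.341
```

```bash
python3 - <<'E'
from h import *
p,d,c,s=snap("wrist","w5"); print(s["t"],s["tool_pos"],np.round(s["tool_rot"],4),s["finger_gap"],s["contact_force"])
p,d,c,s=snap("top","t5"); cv2.imwrite("pics/t5z.png",cv2.resize(p[150:275,150:430,::-1],None,fx=2.85,fy=2.85,interpolation=cv2.INTER_CUBIC))
E
```

```text
9.6 [463.23226371  83.8658461   37.06252466] [[-1.e+00  8.e-04 -7.e-04]
 [ 8.e-04  1.e+00  1.e-04]
 [ 7.e-04  1.e-04 -1.e+00]] 0.3405357044460144 [-0.4429777   0.05228137 -1.94010118]
```

View pics/w5.png

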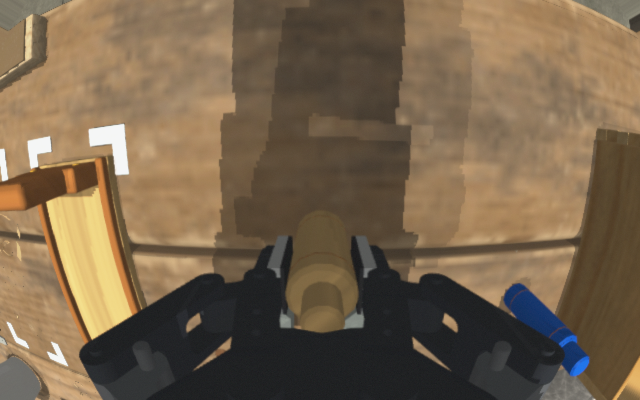

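View pics/t5z.png

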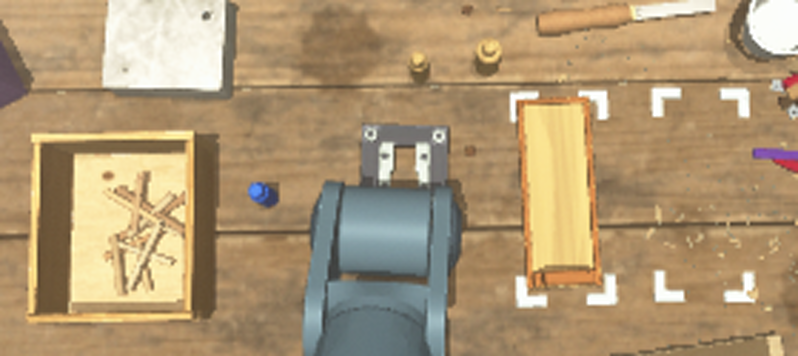

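Request:
arm_command:
  motion:
    - {"translation": [0,0,-2],"angular": [0,0,0]}
    - {"translation": [0,0,-3.2],"angular": [0,0,0]}
    - {"translation": [-1.4,-2,0],"angular": [0,0,0]}
    - {"translation": [-2.8,-4.2,0],"angular": [0,0,0]}
    - {"translation": [-2.8,-4.2,0],"angular": [0,0,0]}
    - {"translation": [-2.8,-4.2,0],"angular": [0,0,0]}
    - {"translation": [-2.05,-3.1,0],"angular": [0,0,0]}
    - {"translation": [0,0,0],"angular": [0,0,0]}
    - {"translation": [0,0,2],"angular": [0,0,0]}
    - {"translation": [0,0,0],"angular": [0,0,0]}

```text
t: 10.95
tool_pos: [580.3, -91.6, 66.2]
tool_rot: [[-1.0, -0.0, -0.006], [-0.0, 1.0, 0.002], [0.006, 0.002, -1.0]]
contact_force: [-0.7, 0.6, -1.3]
finger_gap: 0.345
```

```bash
python3 - <<'E'
from h import *
p,d,c,s=snap("wrist","w6"); print(s["t"],s["tool_pos"],np.round(s["tool_rot"],4),s["finger_gap"],s["contact_force"])
E
```

```text
10.95 [580.31400455 -91.59980357  66.19009103] [[-1.0e+00 -2.0e-04 -5.7e-03]
 [-2.0e-04  1.0e+00  2.1e-03]
 [ 5.7e-03  2.1e-03 -1.0e+00]] 0.3453872076244444 [-0.65509042  0.59820515 -1.32832769]
```

View pics/w6.png

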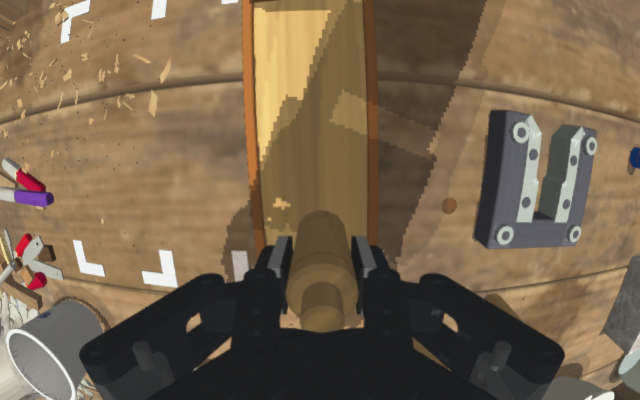

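Request:
arm_command:
  motion:
    - {"translation": [0,0,1.2],"angular": [0,0,0]}
    - {"translation": [0,0,0.8],"angular": [0,0,0]}
    - {"translation": [0,0,0.4],"angular": [0,0,0]}
    - {"translation": [0,0,0],"angular": [0,0,0]}
    - {"translation": [0,0,0],"angular": [0,0,0]}

```text
t: 11.62
tool_pos: [583.2, -93.5, 45.6]
tool_rot: [[-1.0, 0.001, 0.001], [0.001, 1.0, -0.0], [-0.001, -0.0, -1.0]]
contact_force: [0.3, -0.3, -0.3]
finger_gap: 0.338
```

Request:
arm_command:
  motion:
    - {"translation": [0,0,0.1],"angular": [0,0,0]}
    - {"translation": [0,0,0],"angular": [0,0,0]}

```text
t: 11.88
tool_pos: [582.9, -93.4, 44.4]
tool_rot: [[-1.0, 0.001, 0.0], [0.001, 1.0, -0.0], [-0.0, -0.0, -1.0]]
contact_force: [0.8, 0.4, -0.3]
finger_gap: 0.342
```

Request:
arm_command:
  motion:
    - {"translation": [0,0,0.1],"angular": [0,0,0]}
    - {"translation": [0,0,0],"angular": [0,0,0]}

```text
t: 12.12
tool_pos: [583.0, -93.4, 43.5]
tool_rot: [[-1.0, 0.001, 0.0], [0.001, 1.0, -0.0], [-0.0, -0.0, -1.0]]
contact_force: [0.1, -0.5, 0.6]
finger_gap: 0.34
```

Request:
arm_command:
  motion:
    - {"translation": [0,0,0.1],"angular": [0,0,0]}
    - {"translation": [0,0,0],"angular": [0,0,0]}

```text
t: 12.38
tool_pos: [583.3, -93.5, 43.4]
tool_rot: [[-1.0, 0.001, 0.0], [0.001, 1.0, -0.0], [-0.0, -0.0, -1.0]]
contact_force: [-2.6, 2.1, 7.0]
finger_gap: 0.343
```

Request:
arm_command:
  motion:
    - {"translation": [0,0,0],"angular": [0,0,0]}
    - {"translation": [0,0,0],"angular": [0,0,0]}
    - {"translation": [0,0,0],"angular": [0,0,0]}
    - {"translation": [0,0,-2],"angular": [0,0,0]}
    - {"translation": [0,0,-4],"angular": [0,0,0]}
    - {"translation": [0,0,-5],"angular": [0,0,0]}
    - {"translation": [0,3.5,0],"angular": [0,0,0]}
    - {"translation": [0,6,0],"angular": [0,0,0]}
    - {"translation": [0,4,0],"angular": [0,0,0]}
    - {"translation": [0,2,0],"angular": [0,0,0]}
    - {"translation": [0,0,0],"angular": [0,0,0]}
    - {"translation": [0,0,0],"angular": [0,0,0]}
  hand: 6

```text
t: 13.88
tool_pos: [583.3, 60.5, 152.6]
tool_rot: [[-1.0, 0.002, 0.0], [0.002, 1.0, -0.0], [-0.0, -0.0, -1.0]]
contact_force: [-0.9, 0.5, -0.3]
finger_gap: 0.704
```

```bash
python3 - <<'E'
from h import *
p,d,c,s=snap("wrist","w7"); print(s["t"],s["tool_pos"],np.round(s["tool_rot"],4),s["finger_gap"],s["contact_force"])
cv2.imwrite("pics/w7b.png",cv2.resize(p[225:325,260:380,::-1],None,fx=5,fy=5,interpolation=cv2.INTER_CUBIC)[:600])
E
```

```text
13.875 [583.28682656  60.464113   152.58279313] [[-1.0e+00  1.9e-03  3.0e-04]
 [ 1.9e-03  1.0e+00 -5.0e-04]
 [-3.0e-04 -5.0e-04 -1.0e+00]] 0.7044831629312153 [-0.88097506  0.4525671  -0.34892312]
```

View pics/w7.png

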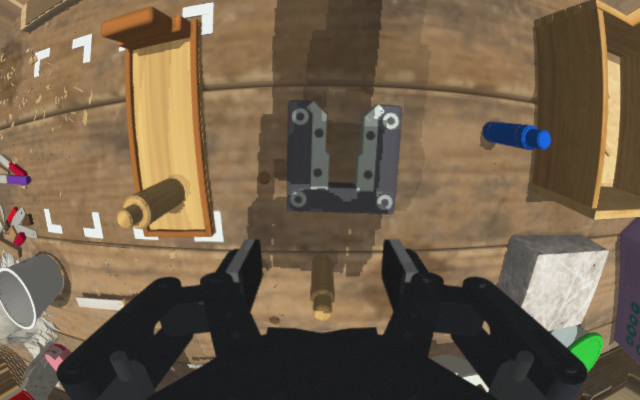

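View pics/w7b.png

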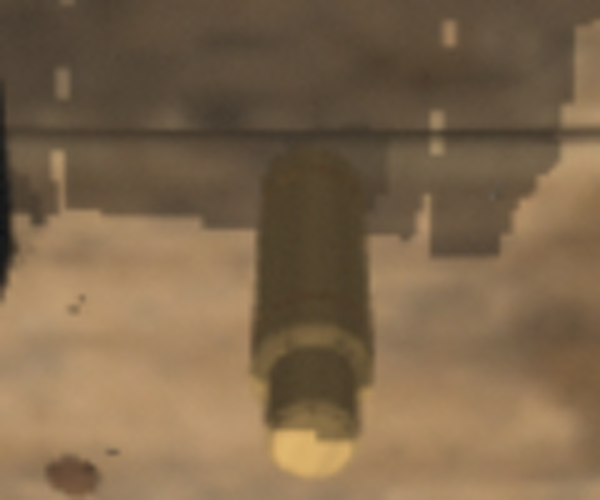

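```bash
python3 - <<'E'
from h import *
c=load("w7.npz")
g=lambda x,y:(260+(x+.5)/5-.5,225+(y+.5)/5-.5)
for n,q,z in [("top c",(312,440),92),("base near",(312,147),0),("sh L",(250,370),74),("sh R",(373,370),74),("sh near",(312,322),74)]:
    print(n,np.round(onz(c,*g(*q),z,True),1).tolist())
for n,q,z in [("s",(300,116),25),("s",(391,121),25),("s",(298,199),25),("s",(386,202),25)]: print(n,np.round(onz(c,*q,z,True),1).tolist())
E
```

```text
top c [663.6, 62.0, 92.0]
base near [654.9, 62.0, 0.0]
sh L [662.0, 51.5, 74.0]
sh R [662.0, 72.2, 74.0]
sh near [652.3, 62.0, 74.0]
s [514.3, 43.2, 25.0]
s [517.7, 122.6, 25.0]
s [588.4, 40.4, 25.0]
s [591.3, 120.8, 25.0]
```

Request:
arm_command:
  motion:
    - {"translation": [-4,0.05,0],"angular": [0,0,0]}
    - {"translation": [-4.1,0.1,0],"angular": [0,0,0]}
    - {"translation": [0,0,3.5],"angular": [0,0,0]}
    - {"translation": [0,0,4.1],"angular": [0,0,0]}
    - {"translation": [0,0,3],"angular": [0,0,0]}
    - {"translation": [0,0,1.1],"angular": [0,0,0]}
    - {"translation": [0,0,0],"angular": [0,0,0]}
    - {"translation": [0,0,0],"angular": [0,0,0]}
    - {"translation": [0,0,0],"angular": [0,0,0]}

```text
t: 15.05
tool_pos: [665.1, 62.9, 37.0]
tool_rot: [[-1.0, 0.001, 0.003], [0.001, 1.0, -0.0], [-0.003, -0.0, -1.0]]
contact_force: [0.2, 0.5, -0.2]
finger_gap: 0.702
```

Request:
arm_command:
  motion:
    - {"translation": [0,0,0],"angular": [0,0,0]}
    - {"translation": [0,0,0],"angular": [0,0,0]}
    - {"translation": [0,0,0],"angular": [0,0,0]}
    - {"translation": [0,0,0],"angular": [0,0,0]}
  hand: 0.8
  squeeze: 40

```text
t: 15.55
tool_pos: [664.1, 63.1, 35.6]
tool_rot: [[-1.0, 0.001, 0.0], [0.001, 1.0, 0.0], [-0.0, 0.0, -1.0]]
contact_force: [0.3, 0.1, 2.1]
finger_gap: 0.242
```

Request:
arm_command:
  motion:
    - {"translation": [0,0,-1.5],"angular": [0,0,0]}
    - {"translation": [0,0,-3.5],"angular": [0,0,0]}
    - {"translation": [2.5,0.25,0],"angular": [0,0,0]}
    - {"translation": [4.9,0.5,0],"angular": [0,0,0]}
    - {"translation": [4.9,0.5,0],"angular": [0,0,0]}
    - {"translation": [4.9,0.5,0],"angular": [0,0,0]}
    - {"translation": [2.75,0.3,0],"angular": [0,0,0]}
    - {"translation": [0,0,0],"angular": [0,0,0]}
    - {"translation": [0,0,2.8],"angular": [0,0,0]}
    - {"translation": [0,0,2.0],"angular": [0,0,0]}
    - {"translation": [0,0,0],"angular": [0,0,0]}
    - {"translation": [0,0,0],"angular": [0,0,0]}

```text
t: 17.05
tool_pos: [465.7, 83.6, 38.2]
tool_rot: [[-1.0, 0.001, 0.002], [0.001, 1.0, -0.0], [-0.002, -0.0, -1.0]]
contact_force: [1.4, 0.3, -0.3]
finger_gap: 0.244
```

Request:
arm_command:
  motion:
    - {"translation": [-1,0,0],"angular": [0,0,0]}
    - {"translation": [-1,0,0],"angular": [0,0,0]}
    - {"translation": [-1,0,0],"angular": [0,0,0]}
    - {"translation": [-1,-0.08,0],"angular": [0,0,0]}
    - {"translation": [-1,-0.08,0],"angular": [0,0,0]}
    - {"translation": [-1,-0.04,0],"angular": [0,0,0]}
    - {"translation": [-0.6,-0.03,0],"angular": [0,0,0]}
    - {"translation": [-0.4,-0.02,0],"angular": [0,0,0]}
    - {"translation": [0,0,0],"angular": [0,0,0]}

```text
t: 18.18
tool_pos: [534.6, 81.2, 37.3]
tool_rot: [[-1.0, 0.001, -0.0], [0.001, 1.0, 0.0], [0.0, 0.0, -1.0]]
contact_force: [-0.2, 0.1, 0.3]
finger_gap: 0.248
```

Request:
arm_command:
  motion:
    - {"translation": [-0.4,-0.02,0],"angular": [0,0,0]}
    - {"translation": [-0.4,-0.01,0],"angular": [0,0,0]}
    - {"translation": [-0.4,-0.02,0],"angular": [0,0,0]}
    - {"translation": [0,0,0],"angular": [0,0,0]}

```text
t: 18.68
tool_pos: [546.9, 80.6, 37.4]
tool_rot: [[-1.0, 0.001, 0.0], [0.001, 1.0, -0.0], [-0.0, -0.0, -1.0]]
contact_force: [-0.5, 0.2, -0.5]
finger_gap: 0.247
```

Request:
arm_command:
  motion:
    - {"translation": [-0.4,-0.02,0],"angular": [0,0,0]}
    - {"translation": [-0.4,-0.01,0],"angular": [0,0,0]}
    - {"translation": [-0.4,-0.02,0],"angular": [0,0,0]}
    - {"translation": [0,0,0],"angular": [0,0,0]}

```text
t: 19.18
tool_pos: [558.9, 80.1, 37.4]
tool_rot: [[-1.0, 0.001, 0.0], [0.001, 1.0, -0.0], [-0.0, -0.0, -1.0]]
contact_force: [1.2, -0.3, -0.7]
finger_gap: 0.245
```

Request:
arm_command:
  motion:
    - {"translation": [-0.3,-0.01,0],"angular": [0,0,0]}
    - {"translation": [-0.3,-0.01,0],"angular": [0,0,0]}
    - {"translation": [0,0,0],"angular": [0,0,0]}
    - {"translation": [0,0,0],"angular": [0,0,0]}

```text
t: 19.68
tool_pos: [564.4, 80.0, 37.2]
tool_rot: [[-1.0, 0.001, -0.0], [0.001, 1.0, -0.0], [0.0, -0.0, -1.0]]
contact_force: [-0.3, -0.2, -0.5]
finger_gap: 0.245
```

```bash
python3 - <<'E'
from h import *
p,d,c,s=snap("wrist","w8"); print(s["t"],s["tool_pos"],np.round(s["tool_rot"],4),s["finger_gap"],s["contact_force"])
E
```

```text
19.675 [564.4431994   79.96794832  37.23757116] [[-1.e+00  8.e-04 -2.e-04]
 [ 8.e-04  1.e+00 -0.e+00]
 [ 2.e-04 -0.e+00 -1.e+00]] 0.24528513170925043 [-0.27345655 -0.16310915 -0.53869062]
```

View pics/w8.png

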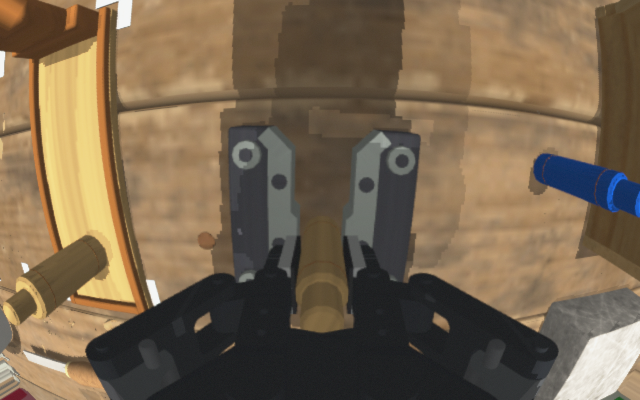

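Request:
arm_command:
  motion:
    - {"translation": [0.8,0.03,0],"angular": [0,0,0]}
    - {"translation": [1.5,0.05,0],"angular": [0,0,0]}
    - {"translation": [1.5,0.05,0],"angular": [0,0,0]}
    - {"translation": [1.5,0.05,0],"angular": [0,0,0]}
    - {"translation": [1.5,0.05,0],"angular": [0,0,0]}
    - {"translation": [1.6,0.05,0],"angular": [0,0,0]}
    - {"translation": [1.6,0.05,0],"angular": [0,0,0]}
    - {"translation": [0,0,0],"angular": [0,0,0]}

```text
t: 20.72
tool_pos: [463.2, 83.5, 37.1]
tool_rot: [[-1.0, 0.001, -0.001], [0.001, 1.0, 0.0], [0.001, 0.0, -1.0]]
contact_force: [1.0, -0.2, 0.1]
finger_gap: 0.245
```

```bash
python3 - <<'E'
from h import *
p,d,c,s=snap("wrist","w9"); print(s["t"],s["tool_pos"],np.round(s["tool_rot"],4),s["finger_gap"],s["contact_force"])
p,d,c,s=snap("top","t9"); cv2.imwrite("pics/t9z.png",cv2.resize(p[150:275,150:430,::-1],None,fx=2.85,fy=2.85,interpolation=cv2.INTER_CUBIC))
E
```

```text
20.725 [463.15702555  83.51154852  37.05152108] [[-1.e+00  7.e-04 -8.e-04]
 [ 7.e-04  1.e+00  1.e-04]
 [ 8.e-04  1.e-04 -1.e+00]] 0.245197526450105 [ 1.03201139 -0.23335832  0.05684934]
```

View pics/w9.png

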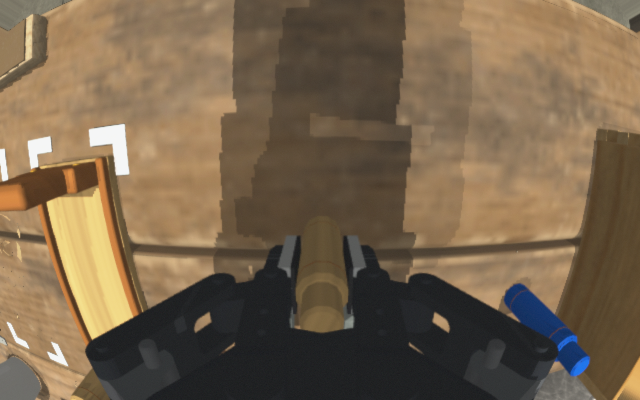

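View pics/t9z.png

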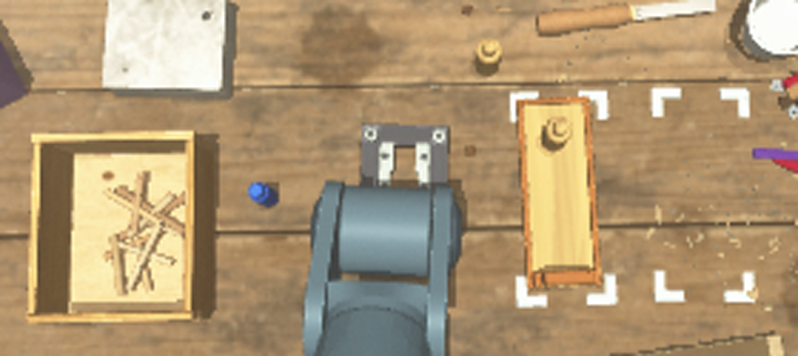

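Request:
arm_command:
  motion:
    - {"translation": [0,0,-4],"angular": [0,0,0]}
    - {"translation": [0,0,-6],"angular": [0,0,0]}
    - {"translation": [0,0,-5],"angular": [0,0,0]}
    - {"translation": [-0.2,2,0],"angular": [0,0,0]}
    - {"translation": [-0.4,5,0],"angular": [0,0,0]}
    - {"translation": [-0.4,5.5,0],"angular": [0,0,0]}
    - {"translation": [-0.4,5.5,0],"angular": [0,0,0]}
    - {"translation": [-0.4,5.5,0],"angular": [0,0,0]}
    - {"translation": [-0.3,5.5,0],"angular": [0,0,0]}
    - {"translation": [-0.2,3,0],"angular": [0,0,0]}
    - {"translation": [0,1,0],"angular": [0,0,0]}
    - {"translation": [0,0,0],"angular": [0,0,0]}

```text
t: 22.32
tool_pos: [488.0, 413.3, 187.1]
tool_rot: [[-1.0, 0.0, -0.0], [0.0, 1.0, -0.0], [0.0, -0.0, -1.0]]
contact_force: [-0.6, -0.7, -1.6]
finger_gap: 0.248
```

```bash
python3 - <<'E'
from h import *
p,d,c,s=snap("wrist","w10"); print(s["t"],s["tool_pos"],np.round(s["tool_rot"],4),s["finger_gap"],s["contact_force"])
E
```

```text
22.325 [487.95333464 413.25187803 187.09710225] [[-1.e+00  5.e-04 -2.e-04]
 [ 5.e-04  1.e+00 -4.e-04]
 [ 2.e-04 -4.e-04 -1.e+00]] 0.24773761055079924 [-0.60511885 -0.68111774 -1.58406208]
```

View pics/w10.png

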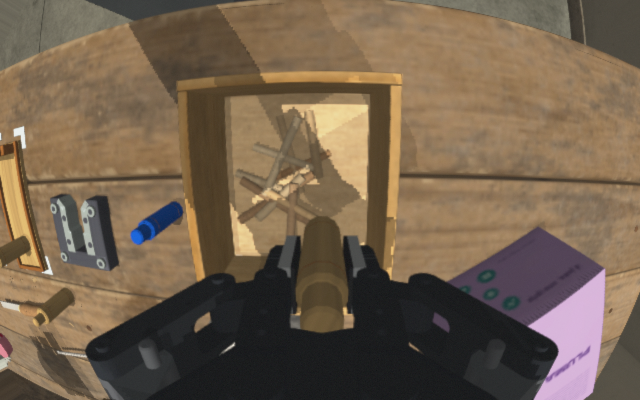

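```bash
python3 - <<'E'
from h import *
c=load("w10.npz")
for n,q,z in [("TL outer",(180,85),102),("TR outer",(401,75),102),("R wall far",(394,245),102),("L wall far",(197,270),102),("floor TL",(230,97),7),("floor TR",(370,105),7),("pegs right",(330,155),12),("floor here",(345,200),7)]:
    print(n,np.round(onz(c,*q,z,True),1).tolist())
for X in [(488,420,7),(470,425,7),(450,420,7),(460,430,7)]: print(X,proj(c,X,True))
E
```

```text
TL outer [390.1, 304.8, 102.0]
TR outer [386.9, 472.9, 102.0]
R wall far [520.3, 473.4, 102.0]
L wall far [546.2, 305.0, 102.0]
floor TL [395.9, 317.9, 7.0]
floor TR [406.6, 464.4, 7.0]
pegs right [459.0, 423.1, 12.0]
floor here [508.4, 439.8, 7.0]
(488, 420, 7) (np.float64(326.81650690028437), np.float64(181.52466352436136))
(470, 425, 7) (np.float64(331.6383255217184), np.float64(164.80460038854926))
(450, 420, 7) (np.float64(326.94678241205094), np.float64(145.8740009739508))
(460, 430, 7) (np.float64(336.47436551204515), np.float64(155.4034384567847))
```

Request:
arm_command:
  motion:
    - {"translation": [-0.8,1,0],"angular": [0,0,0]}
    - {"translation": [0,0,3],"angular": [0,0,0]}
    - {"translation": [0,0,4],"angular": [0,0,0]}
    - {"translation": [0,0,3.5],"angular": [0,0,0]}
    - {"translation": [0,0,2],"angular": [0,0,0]}
    - {"translation": [0,0,0.8],"angular": [0,0,0]}
    - {"translation": [0,0,0],"angular": [0,0,0]}
    - {"translation": [0,0,0],"angular": [0,0,0]}

```text
t: 23.38
tool_pos: [496.7, 423.6, 55.5]
tool_rot: [[-1.0, 0.001, 0.002], [0.001, 1.0, 0.001], [-0.002, 0.001, -1.0]]
contact_force: [0.2, -1.9, 0.0]
finger_gap: 0.246
```

Request:
arm_command:
  motion:
    - {"translation": [0,0,0.3],"angular": [0,0,0]}
    - {"translation": [0,0,0.2],"angular": [0,0,0]}
    - {"translation": [0,0,0],"angular": [0,0,0]}

```text
t: 23.75
tool_pos: [497.0, 423.3, 50.7]
tool_rot: [[-1.0, 0.001, 0.003], [0.001, 1.0, 0.001], [-0.003, 0.001, -1.0]]
contact_force: [1.9, -4.2, 3.8]
finger_gap: 0.247
```

Request:
arm_command:
  motion:
    - {"translation": [0,-0.5,-0.2],"angular": [0,0,0]}
    - {"translation": [0,-0.3,0],"angular": [0,0,0]}
    - {"translation": [0,0,0],"angular": [0,0,0]}

```text
t: 24.12
tool_pos: [495.4, 415.2, 51.0]
tool_rot: [[-1.0, 0.001, -0.001], [0.001, 1.0, 0.0], [0.001, 0.0, -1.0]]
contact_force: [0.0, -0.3, -0.5]
finger_gap: 0.25
```

```bash
python3 - <<'E'
from h import *
p,d,c,s=snap("wrist","w11"); print(s["t"],s["tool_pos"],np.round(s["tool_rot"],4),s["finger_gap"],s["contact_force"])
E
```

```text
24.125 [495.43961231 415.20175657  51.02000102] [[-1.e+00  9.e-04 -6.e-04]
 [ 9.e-04  1.e+00  0.e+00]
 [ 6.e-04  0.e+00 -1.e+00]] 0.24993571385464106 [ 0.00900143 -0.28865501 -0.48673605]
```

View pics/w11.png

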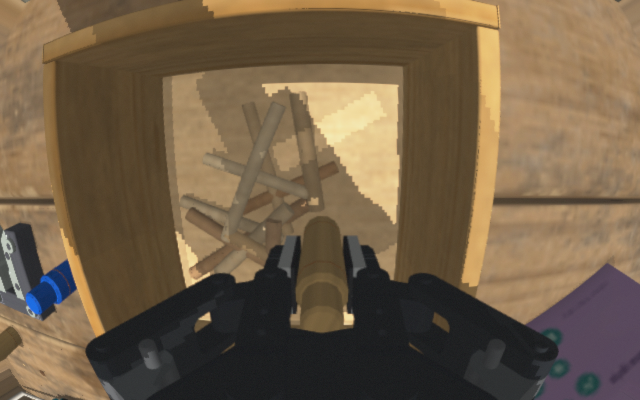

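Request:
arm_command:
  motion:
    - {"translation": [-0.8,-0.3,0],"angular": [0,0,0]}
    - {"translation": [0,0,0.3],"angular": [0,0,0]}
    - {"translation": [0,0,0.2],"angular": [0,0,0]}
    - {"translation": [0,0,0],"angular": [0,0,0]}
    - {"translation": [0,0,0],"angular": [0,0,0]}

```text
t: 24.8
tool_pos: [503.7, 412.4, 46.2]
tool_rot: [[-1.0, 0.001, -0.0], [0.001, 1.0, -0.0], [0.0, -0.0, -1.0]]
contact_force: [-0.4, -0.1, -2.2]
finger_gap: 0.245
```

Request:
arm_command:
  motion:
    - {"translation": [0,0,0.2],"angular": [0,0,0]}
    - {"translation": [0,0,0],"angular": [0,0,0]}

```text
t: 25.05
tool_pos: [503.6, 412.3, 44.1]
tool_rot: [[-1.0, 0.001, -0.0], [0.001, 1.0, -0.0], [0.0, -0.0, -1.0]]
contact_force: [-0.4, 1.0, -0.5]
finger_gap: 0.243
```

Request:
arm_command:
  motion:
    - {"translation": [0,0,0.1],"angular": [0,0,0]}
    - {"translation": [0,0,0],"angular": [0,0,0]}

```text
t: 25.3
tool_pos: [503.7, 412.3, 43.2]
tool_rot: [[-1.0, 0.001, -0.0], [0.001, 1.0, -0.0], [0.0, -0.0, -1.0]]
contact_force: [0.3, -0.1, -0.1]
finger_gap: 0.247
```

Request:
arm_command:
  motion:
    - {"translation": [0,0,0],"angular": [0,0,0]}
    - {"translation": [0,0,0],"angular": [0,0,0]}
    - {"translation": [0,0,-1],"angular": [0,0,0]}
    - {"translation": [0,0,-2.5],"angular": [0,0,0]}
    - {"translation": [0,0,-5],"angular": [0,0,0]}
    - {"translation": [0,0,-5],"angular": [0,0,0]}
    - {"translation": [0,0,0],"angular": [0,0,0]}
  hand: 3.2

```text
t: 26.18
tool_pos: [506.8, 414.1, 185.4]
tool_rot: [[-1.0, 0.001, 0.01], [0.001, 1.0, 0.006], [-0.01, 0.006, -1.0]]
contact_force: [0.5, 0.2, 0.5]
finger_gap: 0.372
```

```bash
python3 - <<'E'
from h import *
p,d,c,s=snap("wrist","w12"); print(s["t"],s["tool_pos"],np.round(s["tool_rot"],4),s["finger_gap"],s["contact_force"])
E
```

```text
26.175 [506.78557945 414.09165617 185.43045367] [[-9.999e-01  7.000e-04  1.030e-02]
 [ 7.000e-04  1.000e+00  5.800e-03]
 [-1.030e-02  5.800e-03 -9.999e-01]] 0.37212956674750475 [0.54898403 0.21422391 0.46149065]
```

View pics/w12.png

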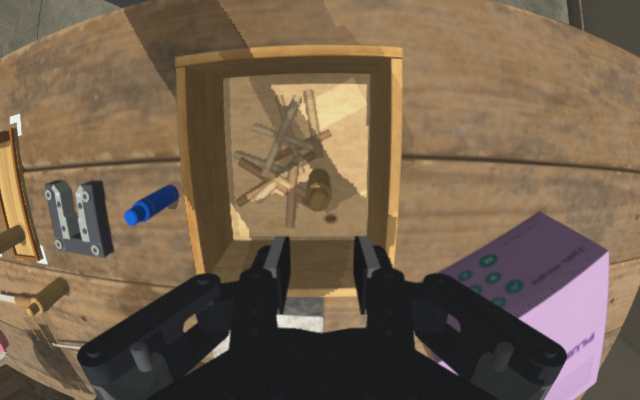

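Request:
arm_command:
  motion:
    - {"translation": [-0.6,-3,0],"angular": [0,0,0]}
    - {"translation": [-1.1,-5.5,0.4],"angular": [0,0,0]}
    - {"translation": [-1.1,-5.7,0.4],"angular": [0,0,0]}
    - {"translation": [-1.1,-5.7,0.4],"angular": [0,0,0]}
    - {"translation": [-1.1,-5.7,0.4],"angular": [0,0,0]}
    - {"translation": [-1.1,-5.7,0.4],"angular": [0,0,0]}
    - {"translation": [-1.1,-5.7,0.4],"angular": [0,0,0]}
    - {"translation": [-0.9,-4,0.4],"angular": [0,0,0]}
    - {"translation": [-0.5,-1.5,0],"angular": [0,0,0]}
    - {"translation": [0,0,0],"angular": [0,0,0]}
    - {"translation": [0,0,0],"angular": [0,0,0]}
  hand: 6

```text
t: 27.6
tool_pos: [589.0, -11.4, 150.0]
tool_rot: [[-1.0, -0.001, -0.001], [-0.001, 1.0, 0.001], [0.001, 0.001, -1.0]]
contact_force: [0.2, -0.0, -0.4]
finger_gap: 0.706
```

```bash
python3 - <<'E'
from h import *
p,d,c,s=snap("wrist","w13"); print(s["t"],s["tool_pos"],np.round(s["tool_rot"],4),s["finger_gap"],s["contact_force"])
cv2.imwrite("pics/w13b.png",cv2.resize(p[225:325,260:380,::-1],None,fx=5,fy=5,interpolation=cv2.INTER_CUBIC)[:600])
E
```

```text
27.6 [589.02835001 -11.3523123  149.9745927 ] [[-1.e+00 -6.e-04 -8.e-04]
 [-6.e-04  1.e+00  5.e-04]
 [ 8.e-04  5.e-04 -1.e+00]] 0.7055237654551684 [ 0.15424089 -0.00499917 -0.35301628]
```

View pics/w13.png

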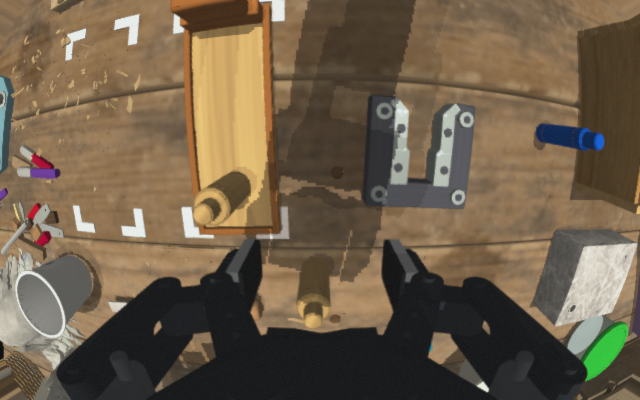

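View pics/w13b.png

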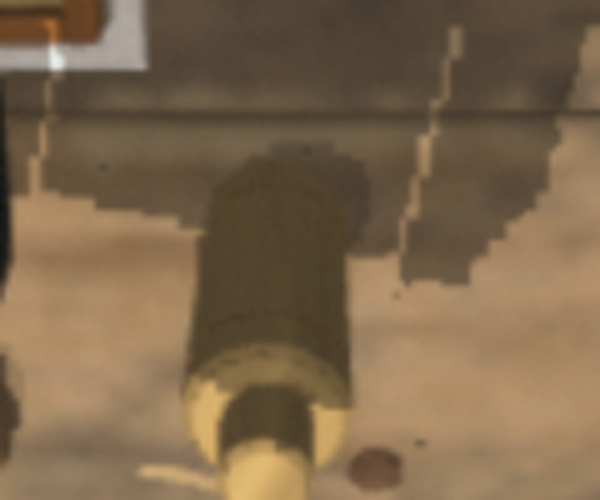

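```bash
python3 - <<'E'
from h import *
c=load("w13.npz")
g=lambda x,y:(260+(x+.5)/5-.5,225+(y+.5)/5-.5)
for n,q,z in [("base near",(278,155),0),("sh L",(182,410),74),("sh R",(352,410),74),("sh near",(270,342),74)]:
    print(n,np.round(onz(c,*g(*q),z,True),1).tolist())
for n,q,z in [("s",(384,111),25),("s",(466,120),25),("s",(378,194),25),("s",(457,198),25),("carnear+y",(268,5),15),("far+y",(277,232),15),("far-y",(199,233),15),("left mid",(188,70),15),("lip mid L",(195,180),15),("lip mid R",(274,130),15),
 ("b1top",(203,215),100)]: print(n,np.round(onz(c,*q,z,True),1).tolist())
t=load("top0.npz"); print(onz(t,150+538/2.85,150+22/2.85,15))
E
```

```text
base near [661.1, -16.5, 0.0]
sh L [674.4, -31.5, 74.0]
sh R [674.1, -2.8, 74.0]
sh near [660.3, -16.5, 74.0]
s [514.6, 43.7, 25.0]
s [517.9, 122.6, 25.0]
s [588.6, 40.8, 25.0]
s [592.2, 119.3, 25.0]
carnear+y [414.2, -58.7, 15.0]
far+y [629.1, -53.0, 15.0]
far-y [631.9, -134.3, 15.0]
left mid [471.0, -135.3, 15.0]
lip mid L [577.2, -132.4, 15.0]
lip mid R [532.1, -52.7, 15.0]
b1top [584.6, -91.5, 100.0]
[725.06194161 -80.08668342  15.        ]
```

Request:
arm_command:
  motion:
    - {"translation": [-4.2,-0.2,0],"angular": [0,0,0]}
    - {"translation": [-4.3,-0.2,0],"angular": [0,0,0]}
    - {"translation": [0,0,3.5],"angular": [0,0,0]}
    - {"translation": [0,0,4],"angular": [0,0,0]}
    - {"translation": [0,0,2.9],"angular": [0,0,0]}
    - {"translation": [0,0,1.1],"angular": [0,0,0]}
    - {"translation": [0,0,0],"angular": [0,0,0]}
    - {"translation": [0,0,0],"angular": [0,0,0]}
    - {"translation": [0,0,0],"angular": [0,0,0]}

```text
t: 28.78
tool_pos: [675.5, -16.9, 37.0]
tool_rot: [[-1.0, 0.001, 0.003], [0.001, 1.0, -0.001], [-0.003, -0.001, -1.0]]
contact_force: [-0.1, -0.2, -0.4]
finger_gap: 0.703
```

Request:
arm_command:
  motion:
    - {"translation": [0,0,0],"angular": [0,0,0]}
    - {"translation": [0,0,0],"angular": [0,0,0]}
    - {"translation": [0,0,0],"angular": [0,0,0]}
    - {"translation": [0,0,0],"angular": [0,0,0]}
  hand: 1.5
  squeeze: 40

```text
t: 29.28
tool_pos: [674.7, -17.0, 35.8]
tool_rot: [[-1.0, 0.001, 0.001], [0.001, 1.0, -0.0], [-0.001, -0.0, -1.0]]
contact_force: [-0.4, 0.1, 2.0]
finger_gap: 0.343
```

Request:
arm_command:
  motion:
    - {"translation": [0,0,-1.5],"angular": [0,0,0]}
    - {"translation": [0,0,-3.5],"angular": [0,0,0]}
    - {"translation": [2.5,1.2,0],"angular": [0,0,0]}
    - {"translation": [4.9,2.4,0],"angular": [0,0,0]}
    - {"translation": [4.9,2.4,0],"angular": [0,0,0]}
    - {"translation": [4.9,2.3,0],"angular": [0,0,0]}
    - {"translation": [3.8,1.8,0],"angular": [0,0,0]}
    - {"translation": [0,0,0],"angular": [0,0,0]}
    - {"translation": [0,0,2.8],"angular": [0,0,0]}
    - {"translation": [0,0,2.0],"angular": [0,0,0]}
    - {"translation": [0,0,0],"angular": [0,0,0]}
    - {"translation": [0,0,0],"angular": [0,0,0]}

```text
t: 30.78
tool_pos: [465.6, 84.1, 38.2]
tool_rot: [[-1.0, 0.001, 0.001], [0.001, 1.0, 0.0], [-0.001, 0.0, -1.0]]
contact_force: [0.4, 0.2, 0.1]
finger_gap: 0.34
```

```bash
python3 - <<'E'
from h import *
p,d,c,s=snap("wrist","w14"); print(s["t"],s["tool_pos"],np.round(s["tool_rot"],4),s["finger_gap"],s["contact_force"])
E
```

```text
30.775 [465.60396767  84.13112399  38.18797053] [[-1.      0.0012  0.0014]
 [ 0.0012  1.      0.    ]
 [-0.0014  0.     -1.    ]] 0.33969819881810404 [0.40705362 0.17975038 0.10592596]
```

View pics/w14.png

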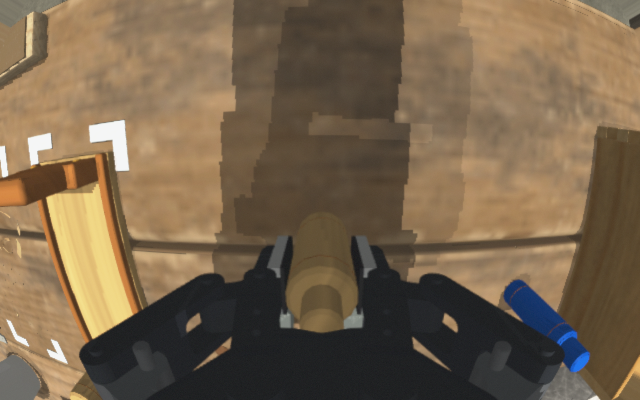

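Request:
arm_command:
  motion:
    - {"translation": [-1,0,0],"angular": [0,0,0]}
    - {"translation": [-1,0,0],"angular": [0,0,0]}
    - {"translation": [-1,0,0],"angular": [0,0,0]}
    - {"translation": [-1,-0.09,0],"angular": [0,0,0]}
    - {"translation": [-1,-0.09,0],"angular": [0,0,0]}
    - {"translation": [-1,-0.05,0],"angular": [0,0,0]}
    - {"translation": [-0.7,-0.05,0],"angular": [0,0,0]}
    - {"translation": [-0.5,-0.02,0],"angular": [0,0,0]}
    - {"translation": [0,0,0],"angular": [0,0,0]}

```text
t: 31.95
tool_pos: [536.8, 81.3, 37.3]
tool_rot: [[-1.0, 0.001, 0.0], [0.001, 1.0, -0.0], [-0.0, -0.0, -1.0]]
contact_force: [0.3, 0.2, -0.2]
finger_gap: 0.341
```

Request:
arm_command:
  motion:
    - {"translation": [-0.2,0,0],"angular": [0,0,0]}
    - {"translation": [-0.2,0,0],"angular": [0,0,0]}
    - {"translation": [0,0,0],"angular": [0,0,0]}

```text
t: 32.33
tool_pos: [538.9, 80.9, 36.7]
tool_rot: [[-1.0, 0.0, -0.004], [0.0, 1.0, -0.001], [0.004, -0.001, -1.0]]
contact_force: [-4.3, -2.5, 0.7]
finger_gap: 0.343
```

Request:
arm_command:
  motion:
    - {"translation": [-0.2,0,0],"angular": [0,0,0]}
    - {"translation": [-0.1,0,0],"angular": [0,0,0]}
    - {"translation": [0,0,0],"angular": [0,0,0]}

```text
t: 32.7
tool_pos: [540.5, 80.3, 36.1]
tool_rot: [[-1.0, -0.0, -0.008], [-0.0, 1.0, -0.002], [0.008, -0.002, -1.0]]
contact_force: [-7.4, -5.3, 2.4]
finger_gap: 0.34
```

Request:
arm_command:
  motion:
    - {"translation": [0.7,0.05,0],"angular": [0,0,0]}
    - {"translation": [1.2,0.05,0],"angular": [0,0,0]}
    - {"translation": [1.5,0.05,0],"angular": [0,0,0]}
    - {"translation": [1.5,0.05,0],"angular": [0,0,0]}
    - {"translation": [1.5,0.05,0],"angular": [0,0,0]}
    - {"translation": [1.5,0.05,0],"angular": [0,0,0]}
    - {"translation": [0,0,0],"angular": [0,0,0]}

```text
t: 33.58
tool_pos: [463.1, 84.6, 37.0]
tool_rot: [[-1.0, 0.001, -0.001], [0.001, 1.0, 0.0], [0.001, 0.0, -1.0]]
contact_force: [-0.4, -0.2, -0.4]
finger_gap: 0.341
```

```bash
python3 - <<'E'
from h import *
p,d,c,s=snap("wrist","w15"); print(s["t"],s["tool_pos"],np.round(s["tool_rot"],4),s["finger_gap"],s["contact_force"])
p,d,c,s=snap("top","t15"); cv2.imwrite("pics/t15z.png",cv2.resize(p[150:275,150:430,::-1],None,fx=2.85,fy=2.85,interpolation=cv2.INTER_CUBIC))
E
```

```text
33.575 [463.13555287  84.55677558  37.03234871] [[-1.e+00  6.e-04 -8.e-04]
 [ 6.e-04  1.e+00  1.e-04]
 [ 8.e-04  1.e-04 -1.e+00]] 0.34053171006765426 [-0.3592609  -0.24305878 -0.40146981]
```

View pics/w15.png

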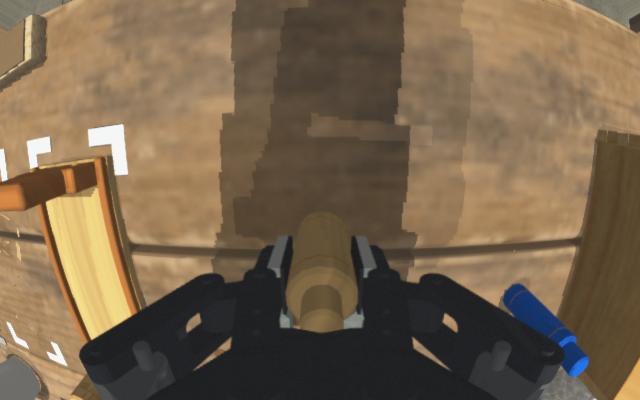

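View pics/t15z.png

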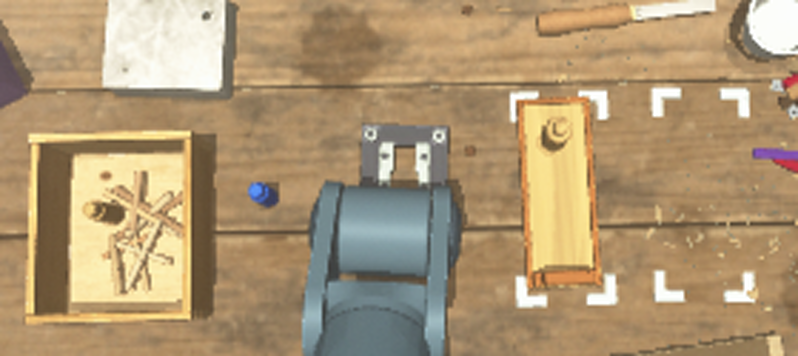

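Request:
arm_command:
  motion:
    - {"translation": [0,0,-2],"angular": [0,0,0]}
    - {"translation": [0,0,-3.2],"angular": [0,0,0]}
    - {"translation": [-0.6,-2,0],"angular": [0,0,0]}
    - {"translation": [-1.3,-4.3,0],"angular": [0,0,0]}
    - {"translation": [-1.3,-4.3,0],"angular": [0,0,0]}
    - {"translation": [-1.3,-4.3,0],"angular": [0,0,0]}
    - {"translation": [-1.0,-3.1,0],"angular": [0,0,0]}
    - {"translation": [0,0,0],"angular": [0,0,0]}
    - {"translation": [0,0,2],"angular": [0,0,0]}
    - {"translation": [0,0,0],"angular": [0,0,0]}
    - {"translation": [0,0,0],"angular": [0,0,0]}

```text
t: 35.05
tool_pos: [519.5, -95.1, 69.7]
tool_rot: [[-1.0, 0.0, 0.0], [0.0, 1.0, -0.0], [-0.0, -0.0, -1.0]]
contact_force: [-0.3, 0.2, -0.2]
finger_gap: 0.34
```

```bash
python3 - <<'E'
from h import *
p,d,c,s=snap("wrist","w16"); print(s["t"],s["tool_pos"],np.round(s["tool_rot"],4),s["finger_gap"],s["contact_force"])
E
```

```text
35.05 [519.53537917 -95.14215823  69.65952692] [[-1.e+00  0.e+00  2.e-04]
 [ 0.e+00  1.e+00 -0.e+00]
 [-2.e-04 -0.e+00 -1.e+00]] 0.33966127232735055 [-0.28648722  0.22989436 -0.1527858 ]
```

View pics/w16.png

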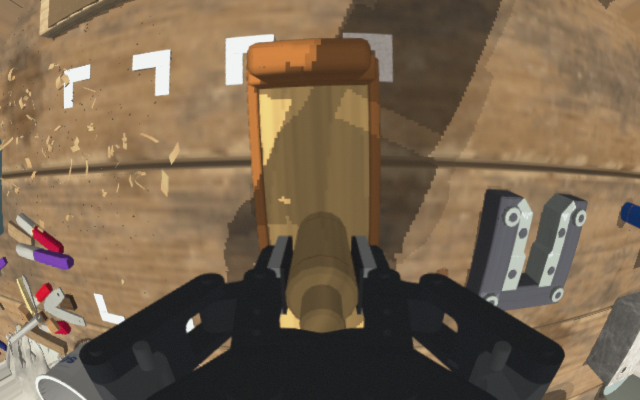

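Request:
arm_command:
  motion:
    - {"translation": [0,0,1.2],"angular": [0,0,0]}
    - {"translation": [0,0,0.8],"angular": [0,0,0]}
    - {"translation": [0,0,0.5],"angular": [0,0,0]}
    - {"translation": [0,0,0],"angular": [0,0,0]}
    - {"translation": [0,0,0],"angular": [0,0,0]}

```text
t: 35.72
tool_pos: [519.3, -95.7, 44.2]
tool_rot: [[-1.0, 0.001, -0.0], [0.001, 1.0, 0.0], [0.0, 0.0, -1.0]]
contact_force: [0.0, -0.2, -1.5]
finger_gap: 0.34
```

Request:
arm_command:
  motion:
    - {"translation": [0,0,0.1],"angular": [0,0,0]}
    - {"translation": [0,0,0],"angular": [0,0,0]}

```text
t: 35.98
tool_pos: [519.5, -95.8, 43.5]
tool_rot: [[-1.0, 0.001, 0.0], [0.001, 1.0, -0.0], [-0.0, -0.0, -1.0]]
contact_force: [-0.1, 0.1, 1.2]
finger_gap: 0.34
```

Request:
arm_command:
  motion:
    - {"translation": [0,0,0],"angular": [0,0,0]}
    - {"translation": [0,0,0],"angular": [0,0,0]}
    - {"translation": [0,0,0],"angular": [0,0,0]}
    - {"translation": [0,0,-2],"angular": [0,0,0]}
    - {"translation": [0,0,-4],"angular": [0,0,0]}
    - {"translation": [0,0,-5],"angular": [0,0,0]}
    - {"translation": [0,0,-5],"angular": [0,0,0]}
    - {"translation": [-1,-3.5,-4.5],"angular": [0,0,0]}
    - {"translation": [-1,-3.9,-4],"angular": [0,0,0]}
    - {"translation": [0,0,-1.2],"angular": [0,0,0]}
    - {"translation": [0,0,0],"angular": [0,0,0]}
    - {"translation": [0,0,0],"angular": [0,0,0]}
  hand: 5

```text
t: 37.48
tool_pos: [538.4, -168.4, 298.2]
tool_rot: [[-1.0, -0.0, -0.003], [-0.0, 1.0, 0.002], [0.003, 0.002, -1.0]]
contact_force: [0.1, -0.1, 0.1]
finger_gap: 0.584
```

```bash
python3 - <<'E'
from h import *
p,d,c,s=snap("wrist","w17"); print(s["t"],s["tool_pos"],np.round(s["tool_rot"],4),s["finger_gap"],s["contact_force"])
cv2.imwrite("pics/w17a.png",cv2.resize(p[40:260,210:410,::-1],None,fx=2.7,fy=2.7,interpolation=cv2.INTER_CUBIC))
E
```

```text
37.475 [ 538.44211176 -168.40991881  298.18944529] [[-1.0e+00 -2.0e-04 -3.0e-03]
 [-2.0e-04  1.0e+00  1.8e-03]
 [ 3.0e-03  1.8e-03 -1.0e+00]] 0.5843920991023001 [ 0.11528439 -0.12340985  0.07831284]
```

View pics/w17.png

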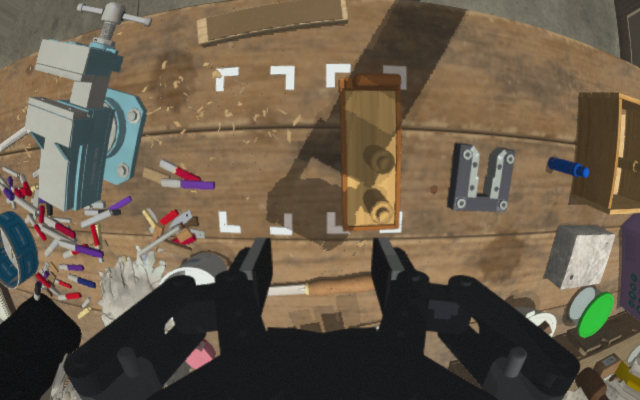

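View pics/w17a.png

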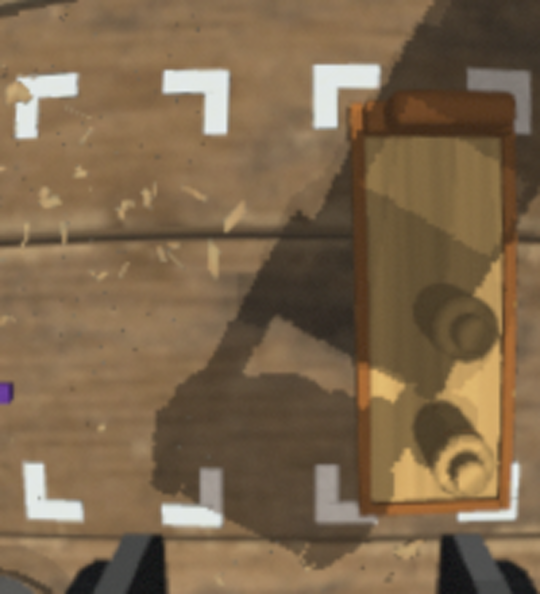

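```bash
cat >> h.py <<'E'
def crop(off,sc): return lambda x,y:(off[0]+(x+.5)/sc-.5,off[1]+(y+.5)/sc-.5)
E
python3 - <<'E'
from h import *
c=load("w17.npz"); g=crop((210,40),2.7)
P={}
for n,q,z in [("oNL",(17,77),0),("oNR",(228,69),0),("oFL",(26,520),0),("oFR",(222,526),0),("iNL",(38,97),0),("iNR",(205,93),0),("iFL",(46,498),0),("iFR",(201,506),0),
  ("cFL",(360,515),15),("cFR",(512,510),15),("cLn",(356,200),15),("cRn",(516,200),15),("cLf",(358,450),15),("cRf",(513,450),15),("bL",(386,120),76),("bR",(514,120),76),
  ("h iNL",(337,87),0),("h iFL",(337,503),0),("h oNL",(314,67),0),("h oNR",(530,70),0),("h oFR",(517,518),0)]:
    P[n]=onz(c,*g(*q),z,True); print(n,np.round(P[n],1).tolist())
for k in "oi":
    q=[P[k+s][:2] for s in ("NL","NR","FL","FR")]
    m=np.mean(q,0); ax=(q[2]+q[3]-q[0]-q[1])/2; ay=(q[1]+q[3]-q[0]-q[2])/2
    print(k,m,np.linalg.norm(ax),np.linalg.norm(ay),np.degrees(np.arctan2(ax[1],ax[0])),np.degrees(np.arctan2(-ay[0],ay[1])))
E
```

```text
oNL [392.1, -320.1, 0.0]
oNR [394.6, -205.2, 0.0]
oFL [643.3, -328.1, 0.0]
oFR [645.1, -211.9, 0.0]
iNL [404.3, -307.9, 0.0]
iNR [407.3, -217.2, 0.0]
iFL [629.4, -314.2, 0.0]
iFR [633.0, -223.4, 0.0]
cFL [632.6, -135.0, 15.0]
cFR [630.5, -50.0, 15.0]
cLn [464.8, -139.5, 15.0]
cRn [462.3, -56.8, 15.0]
cLf [595.7, -136.8, 15.0]
cRf [595.8, -52.2, 15.0]
bL [430.3, -130.7, 76.0]
bR [427.8, -74.0, 76.0]
h iNL [404.7, -148.6, 0.0]
h iFL [631.0, -146.9, 0.0]
h oNL [394.0, -160.5, 0.0]
h oNR [390.6, -45.6, 0.0]
h oFR [641.1, -42.5, 0.0]
o [ 518.76374682 -266.3097169 ] 250.92824013038262 115.61137763424173 -1.680319084314222 -1.0614245314982067
i [ 518.50376746 -265.68520661] 225.4688965735389 90.8591651260399 -1.5917378568063203 -2.0918308757845403
```

Request:
arm_command:
  motion:
    - {"translation": [0,0,0],"angular": [0,0,9.8]}
    - {"translation": [0,0,0],"angular": [0,0,9.8]}
    - {"translation": [0,0,0],"angular": [0,0,9.8]}
    - {"translation": [0,0,0],"angular": [0,0,9.8]}
    - {"translation": [0,0,0],"angular": [0,0,9.8]}
    - {"translation": [0,0,0],"angular": [0,0,9.8]}
    - {"translation": [0,0,0],"angular": [0,0,9.8]}
    - {"translation": [0,0,0],"angular": [0,0,9.8]}
    - {"translation": [0,0,0],"angular": [0,0,9.8]}
    - {"translation": [0,0,0],"angular": [0,0,0]}
    - {"translation": [0,0,0],"angular": [0,0,0]}

```text
t: 38.9
tool_pos: [539.0, -169.2, 299.5]
tool_rot: [[-0.033, 0.999, -0.001], [0.999, 0.033, 0.001], [0.001, -0.001, -1.0]]
contact_force: [-0.7, -0.7, -0.4]
finger_gap: 0.583
```

```bash
cat >> h.py <<'E'
def rel(T):
    from station import status
    s=status.get_state(); R=np.array(s["tool_rot"]); d=np.array(T,float)-np.array(s["tool_pos"])
    print("t",s["t"],"pos",np.round(s["tool_pos"],1),"yaw",np.degrees(np.arctan2(R[1,0],R[0,0])).round(2),"yaw_y",np.degrees(np.arctan2(R[0,1],-R[1,1])).round(2),"gap",round(s["finger_gap"]*85.4,1),"F",np.round(s["contact_force"],1),"M",np.round(s["moment"],2)); print("tool delta cm",np.round(R.T@d/10,3))
E
python3 -c "
from h import *
rel([421.5,-99.3,150])"
```

```text
t 38.9 pos [ 539.  -169.2  299.5] yaw 91.92 yaw_y 91.92 gap 49.8 F [-0.7 -0.7 -0.4] M [ 0.02 -0.04  0.02]
tool delta cm [  7.369 -11.496  14.968]
```

Request:
arm_command:
  motion:
    - {"translation": [1.5,-2.2,1],"angular": [0,0,0]}
    - {"translation": [2.5,-4,2],"angular": [0,0,0]}
    - {"translation": [2.4,-3.8,3],"angular": [0,0,0]}
    - {"translation": [1,-1.5,5],"angular": [0,0,0]}
    - {"translation": [0,0,3.9],"angular": [0,0,0]}
    - {"translation": [0,0,0],"angular": [0,0,0]}
    - {"translation": [0,0,0],"angular": [0,0,0]}
    - {"translation": [0,0,0],"angular": [0,0,0]}

```text
t: 39.9
tool_pos: [423.6, -100.0, 153.4]
tool_rot: [[-0.031, 1.0, 0.003], [1.0, 0.031, -0.002], [-0.002, 0.003, -1.0]]
contact_force: [-0.1, 0.6, -0.2]
finger_gap: 0.583
```

```bash
python3 - <<'E'
from h import *
p,d,c,s=snap("wrist","w18"); rel([421.5,-99.3,41])
E
```

```text
t 39.95 pos [423.4 -99.9 153.1] yaw 91.77 yaw_y 91.77 gap 50.1 F [-0.8  0.3  0.9] M [ 0.02 -0.03 -0.02]
tool delta cm [ 0.089 -0.217 11.214]
```

View pics/w18.png

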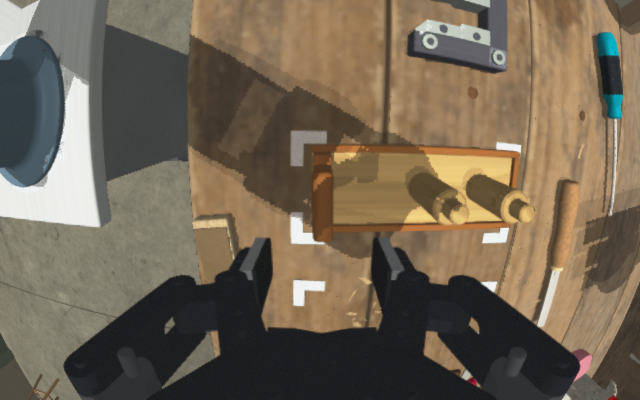

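```bash
python3 - <<'E'
from h import *
c=load("w18.npz")
cv2.imwrite("pics/w18a.png",cv2.resize(c["p"][125:255,280:540,::-1],None,fx=3,fy=3,interpolation=cv2.INTER_CUBIC))
for q,z in [((314,180),76),((332,180),76),((314,235),76),((331,238),76),((322,240),76),((322,166),76)]: print(np.round(onz(c,*q,z,True),1).tolist())
E
```

```text
[416.5, -77.9, 76.0]
[429.5, -77.5, 76.0]
[417.5, -120.6, 76.0]
[430.6, -122.7, 76.0]
[423.8, -124.5, 76.0]
[421.9, -67.4, 76.0]
```

View pics/w18a.png

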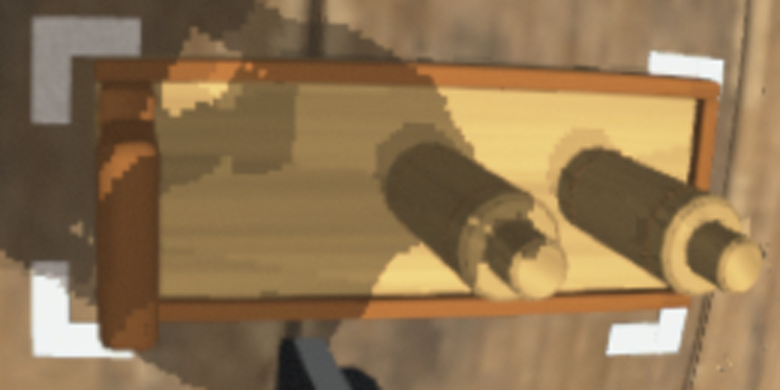

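Request:
arm_command:
  motion:
    - {"translation": [0.1,-0.1,3],"angular": [0,0,0]}
    - {"translation": [0,0,4],"angular": [0,0,0]}
    - {"translation": [0,0,3],"angular": [0,0,0]}
    - {"translation": [0,0,1],"angular": [0,0,0]}
    - {"translation": [0,0,0],"angular": [0,0,0]}
    - {"translation": [0,0,0],"angular": [0,0,0]}
    - {"translation": [0,0,0],"angular": [0,0,0]}

```text
t: 40.83
tool_pos: [422.0, -98.8, 42.5]
tool_rot: [[-0.031, 1.0, 0.002], [1.0, 0.031, -0.001], [-0.001, 0.002, -1.0]]
contact_force: [-0.8, -0.2, -0.1]
finger_gap: 0.587
```

```bash
python3 - <<'E'
from h import *
p,d,c,s=snap("wrist","w19"); rel([422.3,-98,41])
E
```

```text
t 40.875 pos [421.8 -98.7  42.3] yaw 91.76 yaw_y 91.76 gap 49.7 F [-0.1 -0.3 -0.2] M [ 0.01 -0.02 -0.  ]
tool delta cm [0.065 0.047 0.131]
```

View pics/w19.png

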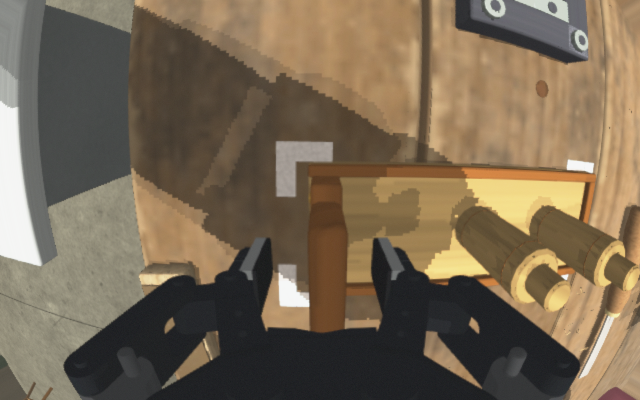

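Request:
arm_command:
  motion:
    - {"translation": [0,0.22,0.05],"angular": [0,0,0]}
    - {"translation": [0,0,0],"angular": [0,0,0]}
    - {"translation": [0,0,0],"angular": [0,0,0]}
  hand: 3
  squeeze: 40

```text
t: 41.25
tool_pos: [423.3, -98.2, 40.8]
tool_rot: [[-0.031, 1.0, -0.0], [1.0, 0.031, 0.0], [0.0, -0.0, -1.0]]
contact_force: [-0.6, 0.6, 0.2]
finger_gap: 0.352
```

```bash
python3 - <<'E'
from h import *
p,d,c,s=snap("wrist","w20"); rel([422.3,-98,41])
cv2.imwrite("pics/w20a.png",cv2.resize(p[130:350,210:410,::-1],None,fx=2.7,fy=2.7,interpolation=cv2.INTER_CUBIC))
E
```

```text
t 41.3 pos [423.2 -98.2  40.8] yaw 91.75 yaw_y 91.75 gap 29.6 F [ 0.  -0.7 -0.9] M [-0.01  0.09  0.04]
tool delta cm [ 0.022 -0.092 -0.024]
```

View pics/w20a.png

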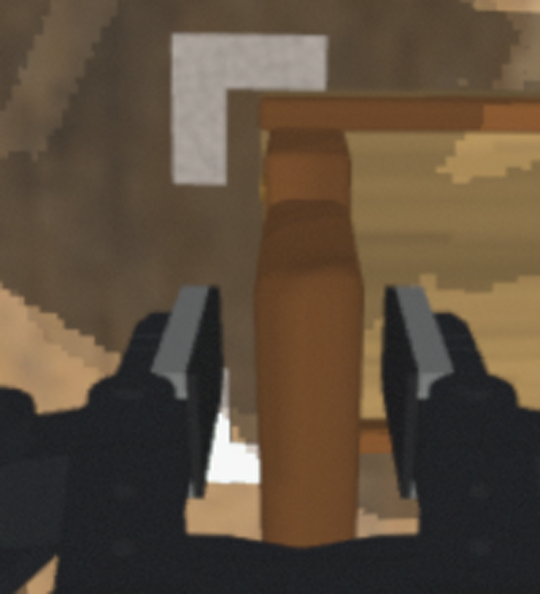

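Request:
arm_command:
  motion:
    - {"translation": [0,0.1,0],"angular": [0,0,0]}
    - {"translation": [0,0,0],"angular": [0,0,0]}

```text
t: 41.55
tool_pos: [424.3, -98.2, 40.8]
tool_rot: [[-0.031, 1.0, 0.0], [1.0, 0.031, -0.0], [-0.0, 0.0, -1.0]]
contact_force: [-0.2, -1.1, 0.4]
finger_gap: 0.352
```

Request:
arm_command:
  motion:
    - {"translation": [0,0,0],"angular": [0,0,0]}
    - {"translation": [0,0,0],"angular": [0,0,0]}
    - {"translation": [0,0,0],"angular": [0,0,0]}
    - {"translation": [0,0,0],"angular": [0,0,0]}
  hand: 0.5
  squeeze: 60

```text
t: 42.05
tool_pos: [424.5, -98.3, 40.9]
tool_rot: [[-0.031, 1.0, 0.0], [1.0, 0.031, -0.0], [-0.0, 0.0, -1.0]]
contact_force: [1.4, 0.2, 2.0]
finger_gap: 0.18
```

```bash
python3 - <<'E'
from h import *
p,d,c,s=snap("wrist","w21"); rel([422.3,-98,41])
E
```

```text
t 42.1 pos [424.4 -98.2  40.9] yaw 91.76 yaw_y 91.76 gap 15.1 F [0.6 0.4 1.3] M [ 0.12 -0.13  0.11]
tool delta cm [ 0.031 -0.213 -0.008]
```

View pics/w21.png

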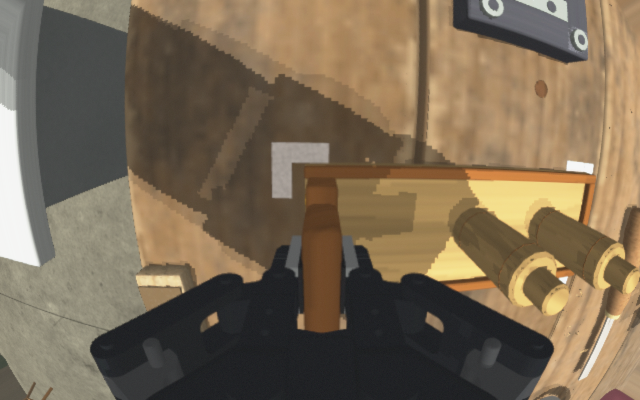

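Request:
arm_command:
  motion:
    - {"translation": [-0.3,-0.02,0],"angular": [0,0,0]}
    - {"translation": [-0.5,-0.03,0],"angular": [0,0,0]}
    - {"translation": [-0.6,-0.03,0],"angular": [0,0,0]}
    - {"translation": [-0.6,-0.03,0],"angular": [0,0,0]}
    - {"translation": [-0.6,-0.03,0],"angular": [0,0,0]}
    - {"translation": [-0.6,-0.03,0],"angular": [0,0,0]}

```text
t: 42.85
tool_pos: [423.5, -129.5, 41.0]
tool_rot: [[-0.032, 1.0, -0.0], [1.0, 0.032, 0.002], [0.002, -0.0, -1.0]]
contact_force: [1.1, 6.4, 5.1]
finger_gap: 0.178
```

```bash
python3 - <<'E'
from h import *
p,d,c,s=snap("wrist","w22"); rel([422.3,-98,41])
E
```

```text
t 42.9 pos [ 423.6 -130.3   40.9] yaw 91.78 yaw_y 91.78 gap 15.2 F [-0.3  3.   3.5] M [0.48 0.03 0.16]
tool delta cm [ 3.233 -0.025 -0.008]
```

View pics/w22.png

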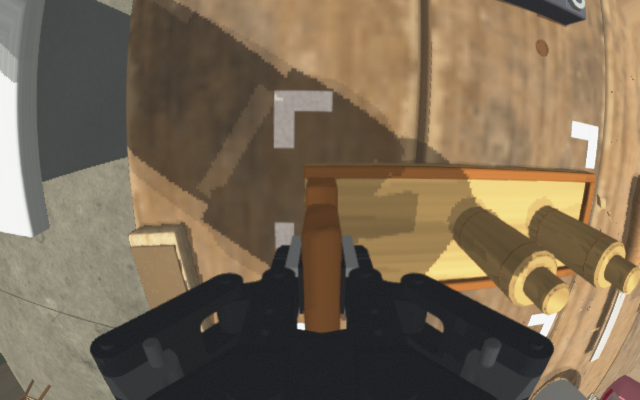

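Request:
arm_command:
  motion:
    - {"translation": [-0.4,-0.02,0],"angular": [0,0,0]}
    - {"translation": [-0.6,-0.03,0],"angular": [0,0,0]}
    - {"translation": [-0.7,-0.03,0],"angular": [0,0,0]}
    - {"translation": [-0.7,-0.03,0],"angular": [0,0,0]}
    - {"translation": [-0.7,-0.03,0],"angular": [0,0,0]}
    - {"translation": [-0.7,-0.03,0],"angular": [0,0,0]}
    - {"translation": [-0.7,-0.03,0],"angular": [0,0,0]}
    - {"translation": [-0.7,-0.03,0],"angular": [0,0,0]}
    - {"translation": [-0.7,-0.03,0],"angular": [0,0,0]}
    - {"translation": [-0.7,-0.03,0],"angular": [0,0,0]}
    - {"translation": [-0.5,-0.02,0],"angular": [0,0,0]}
    - {"translation": [-0.3,0,0],"angular": [0,0,0]}

```text
t: 44.4
tool_pos: [422.6, -203.3, 41.0]
tool_rot: [[-0.031, 1.0, -0.001], [1.0, 0.031, 0.002], [0.002, -0.001, -1.0]]
contact_force: [0.6, 7.4, 7.1]
finger_gap: 0.177
```

Request:
arm_command:
  motion:
    - {"translation": [-0.3,-0.02,0],"angular": [0,0,0.15]}
    - {"translation": [-0.4,-0.03,0],"angular": [0,0,0.3]}
    - {"translation": [-0.5,-0.03,0],"angular": [0,0,0.3]}
    - {"translation": [-0.5,-0.03,0],"angular": [0,0,0.3]}
    - {"translation": [-0.5,-0.03,0],"angular": [0,0,0.35]}
    - {"translation": [-0.5,-0.03,0],"angular": [0,0,0.35]}
    - {"translation": [-0.5,-0.02,0],"angular": [0,0,0.35]}
    - {"translation": [-0.4,0,0],"angular": [0,0,0.35]}
    - {"translation": [-0.3,0,0],"angular": [0,0,0.35]}
    - {"translation": [-0.2,0,0],"angular": [0,0,0.3]}
    - {"translation": [0,0,0],"angular": [0,0,0.2]}
    - {"translation": [0,0,0],"angular": [0,0,0.15]}

```text
t: 45.9
tool_pos: [421.3, -245.1, 40.9]
tool_rot: [[0.029, 1.0, -0.0], [1.0, -0.029, 0.0], [0.0, -0.0, -1.0]]
contact_force: [1.1, 4.2, 4.5]
finger_gap: 0.179
```

```bash
python3 - <<'E'
from h import *
p,d,c,s=snap("wrist","w23"); rel([421.5,-262.2,41])
cv2.imwrite("pics/w23a.png",cv2.resize(p[100:320,250:620,::-1],None,fx=2.1,fy=2.1,interpolation=cv2.INTER_CUBIC))
E
```

```text
t 45.95 pos [ 421.3 -245.1   40.9] yaw 88.31 yaw_y 88.31 gap 15.3 F [1.3 3.9 5.9] M [ 0.66 -0.15  0.32]
tool delta cm [-1.71   0.071 -0.01 ]
```

View pics/w23.png

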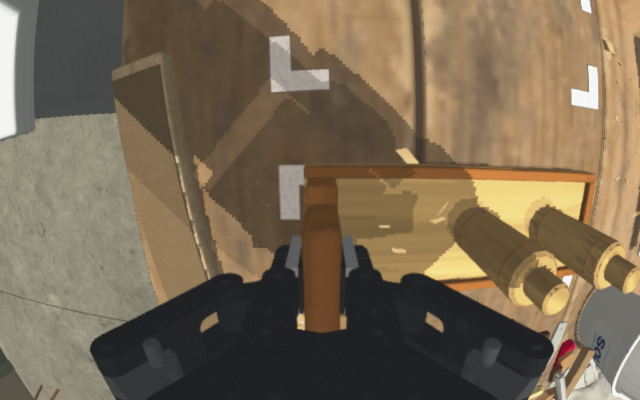

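Request:
arm_command:
  motion:
    - {"translation": [-0.2,0,0],"angular": [0,0,0]}
    - {"translation": [-0.3,0.01,0],"angular": [0,0,0]}
    - {"translation": [-0.4,0.01,0],"angular": [0,0,0]}
    - {"translation": [-0.4,0.01,0],"angular": [0,0,0]}
    - {"translation": [-0.2,0,0],"angular": [0,0,0]}
    - {"translation": [-0.1,0,0],"angular": [0,0,0]}
    - {"translation": [0,0,0],"angular": [0,0,0]}
    - {"translation": [0,0,0],"angular": [0,0,0]}

```text
t: 46.95
tool_pos: [421.0, -260.1, 41.0]
tool_rot: [[0.029, 1.0, -0.001], [1.0, -0.029, 0.003], [0.003, -0.001, -1.0]]
contact_force: [-0.3, 8.8, 9.5]
finger_gap: 0.183
```

```bash
python3 - <<'E'
from h import *
p,d,c,s=snap("wrist","w24"); rel([421.5,-262.2,41])
cv2.imwrite("pics/w24a.png",cv2.resize(p[90:250,250:620,::-1],None,fx=2.1,fy=2.1,interpolation=cv2.INTER_CUBIC))
p,d,c,s=snap("top","t24"); cv2.imwrite("pics/t24a.png",cv2.resize(p[170:270,340:430,::-1],None,fx=6,fy=6,interpolation=cv2.INTER_CUBIC))
E
```

```text
t 47.0 pos [ 421.  -260.2   41. ] yaw 88.31 yaw_y 88.31 gap 15.3 F [0.7 8.8 9.4] M [ 1.37 -0.2   0.43]
tool delta cm [-0.202  0.052 -0.001]
```

View pics/w24a.png

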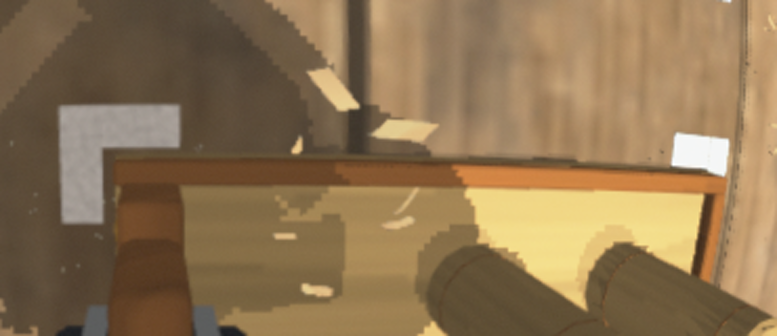

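View pics/t24a.png

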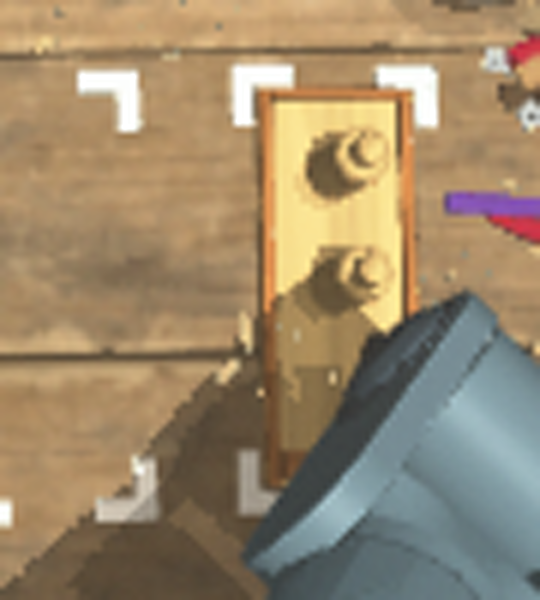

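```bash
python3 - <<'E'
from h import *
c=load("w24.npz"); g=crop((250,90),2.1)
for n,q,z in [("tape oN+",(58,105),0),("tape iN+",(103,148),0),("lip near+",(117,157),15),("lip mid",(340,158),15),("lip mid2",(560,168),15),("lip far+",(725,180),15),("tape oF+",(729,140),0),("tapeF arm inner end",(672,132),0),("purple",(0,0),0)]:
    print(n,np.round(onz(c,*g(*q),z,True),1).tolist())
t=load("t24.npz"); g=crop((340,170),6)
for n,q,z in [("o F+",(232,67),0),("o F-",(439,67),0),("lipF+",(257,90),15),("lipF-",(412,92),15),("o N+",(240,513),0),("lip + n",(266,450),15),("lip - m",(413,290),15)]:
    print(n,np.round(onz(t,*g(*q),z),1).tolist())
E
```

```text
tape oN+ [395.1, -204.8, 0.0]
tape iN+ [407.4, -217.6, 0.0]
lip near+ [412.1, -218.1, 15.0]
lip mid [471.8, -219.5, 15.0]
lip mid2 [544.6, -222.2, 15.0]
lip far+ [627.5, -225.2, 15.0]
tape oF+ [645.6, -212.3, 0.0]
tapeF arm inner end [609.3, -210.8, 0.0]
purple [379.7, -173.7, 0.0]
o F+ [647.1, -212.7, 0.0]
o F- [645.3, -329.8, 0.0]
lipF+ [631.0, -223.2, 15.0]
lipF- [628.5, -309.6, 15.0]
o N+ [398.6, -206.5, 0.0]
lip + n [432.3, -219.4, 15.0]
lip - m [518.1, -304.2, 15.0]
```

Request:
arm_command:
  motion:
    - {"translation": [-0.1,0,-0.03],"angular": [0,0,0]}
    - {"translation": [-0.1,0,0],"angular": [0,0,0]}
    - {"translation": [0,0,0],"angular": [0,0,0]}
    - {"translation": [0,0,0],"angular": [0,0,0]}

```text
t: 47.55
tool_pos: [420.8, -262.2, 41.0]
tool_rot: [[0.029, 1.0, -0.001], [1.0, -0.029, 0.002], [0.002, -0.001, -1.0]]
contact_force: [0.4, 7.9, 6.0]
finger_gap: 0.179
```

```bash
python3 - <<'E'
from h import *
p,d,c,s=snap("wrist","w25"); rel([421.5,-262.7,41])
cv2.imwrite("pics/w25a.png",cv2.resize(p[90:250,250:620,::-1],None,fx=2.1,fy=2.1,interpolation=cv2.INTER_CUBIC))
E
```

```text
t 47.6 pos [ 420.8 -262.2   41. ] yaw 88.31 yaw_y 88.31 gap 15.3 F [-0.1  7.6  6. ] M [ 1.07 -0.19  0.46]
tool delta cm [-0.044  0.074 -0.003]
```

View pics/w25a.png

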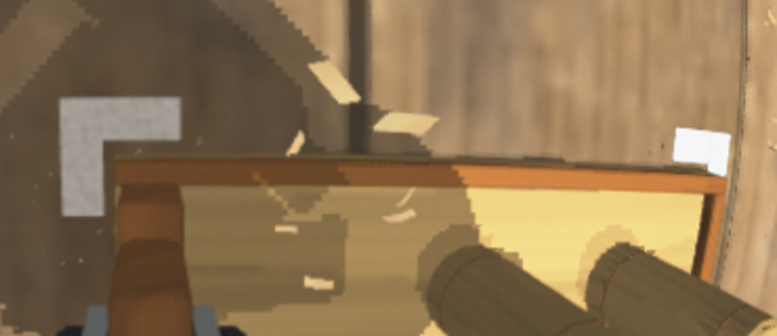

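Request:
arm_command:
  motion:
    - {"translation": [0.1,0,-0.05],"angular": [0,0,0]}
    - {"translation": [0.1,0,-0.05],"angular": [0,0,0]}
    - {"translation": [0,0,0],"angular": [0,0,0]}
    - {"translation": [0,0,0],"angular": [0,0,0]}

```text
t: 48.1
tool_pos: [420.5, -261.2, 41.6]
tool_rot: [[0.03, 1.0, -0.001], [1.0, -0.03, 0.001], [0.001, -0.001, -1.0]]
contact_force: [0.2, 0.2, -3.9]
finger_gap: 0.175
```

Request:
arm_command:
  motion:
    - {"translation": [0,0,0],"angular": [0,0,0]}
    - {"translation": [0,0,0],"angular": [0,0,0]}
    - {"translation": [0,0,0],"angular": [0,0,0]}
    - {"translation": [0,0,0],"angular": [0,0,0]}
  hand: 5

```text
t: 48.6
tool_pos: [421.2, -261.4, 42.3]
tool_rot: [[0.03, 1.0, 0.0], [1.0, -0.03, -0.0], [-0.0, 0.0, -1.0]]
contact_force: [0.6, -0.4, 0.8]
finger_gap: 0.584
```

```bash
python3 - <<'E'
from h import *
p,d,c,s=snap("wrist","w26"); rel([421.5,-262.7,41])
E
```

```text
t 48.65 pos [ 421.2 -261.4   42.2] yaw 88.3 yaw_y 88.3 gap 49.7 F [ 0.4 -0.1  0.7] M [ 0.06 -0.01 -0.03]
tool delta cm [-0.129  0.038  0.125]
```

View pics/w26.png

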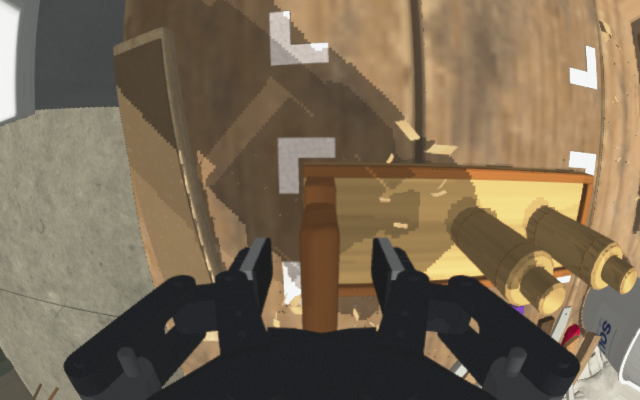

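Request:
arm_command:
  motion:
    - {"translation": [0,0,-2],"angular": [0,0,0]}
    - {"translation": [0,0,-4],"angular": [0,0,0]}
    - {"translation": [0,0,-5],"angular": [0,0,0]}
    - {"translation": [0,0,-5],"angular": [0,0,0]}
    - {"translation": [-1,2.5,-4],"angular": [0,0,0]}
    - {"translation": [-1.5,4,-3],"angular": [0,0,0]}
    - {"translation": [-1.5,3.5,-3],"angular": [0,0,0]}
    - {"translation": [0,0,0],"angular": [0,0,0]}
    - {"translation": [0,0,0],"angular": [0,0,0]}

```text
t: 49.78
tool_pos: [519.1, -303.7, 300.8]
tool_rot: [[0.029, 1.0, -0.002], [1.0, -0.029, 0.002], [0.001, -0.002, -1.0]]
contact_force: [-0.2, 0.0, -1.1]
finger_gap: 0.587
```

```bash
python3 - <<'E'
from h import *
p,d,c,s=snap("wrist","w27"); rel([421.5,-262.7,41])
cv2.imwrite("pics/w27a.png",cv2.resize(p[80:240,200:440,::-1],None,fx=3.3,fy=3.3,interpolation=cv2.INTER_CUBIC))
p,d,c,s=snap("top","t27"); cv2.imwrite("pics/t27.png",p[:,:,::-1])
E
```

```text
t 49.825 pos [ 518.7 -303.5  300.4] yaw 88.3 yaw_y 88.3 gap 49.9 F [0.9 0.4 0.1] M [ 0.01 -0.01 -0.  ]
tool delta cm [ 3.737 -9.774 25.969]
```

View pics/w27a.png

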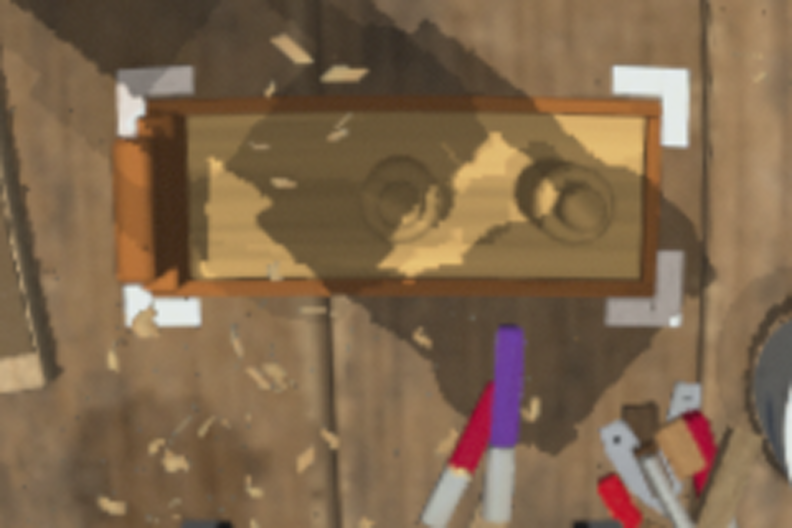

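View pics/t27.png

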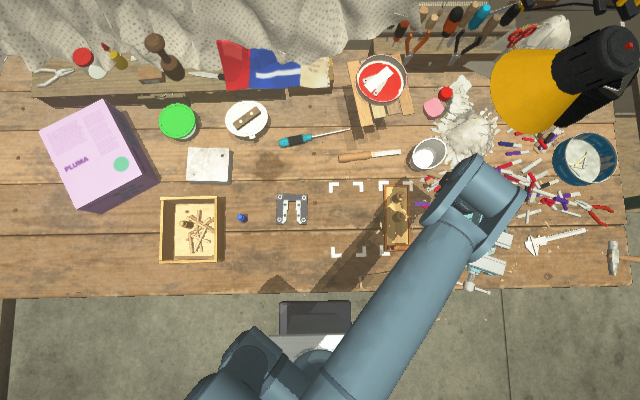

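```bash
python3 - <<'E'
from h import *
c=load("w27.npz"); g=crop((200,80),3.3)
P={}
for n,q,z in [("oN+",(117,70),0),("oF+",(689,68),0),("oN-",(127,327),0),("oF-",(682,326),0),
  ("l a+",(200,100),15),("l b+",(400,100),15),("lF+",(661,102),15),("lF-",(656,295),15),("l a-",(210,296),15),("l b-",(450,296),15)]:
    P[n]=onz(c,*g(*q),z,True); print(n,np.round(P[n],1).tolist())
N=(P["oN+"]+P["oN-"])/2;F=(P["oF+"]+P["oF-"])/2; ax=(F-N)[:2]; a=np.arctan2(ax[1],ax[0]); C=(N+F)[:2]/2
print("tape",C,np.degrees(a),np.linalg.norm(ax))
R=np.array([[np.cos(a),np.sin(a)],[-np.sin(a),np.cos(a)]])
for k in P: print(k,np.round(R@(P[k][:2]-C),1))
E
```

```text
oN+ [395.0, -205.1, 0.0]
oF+ [645.4, -211.4, 0.0]
oN- [392.0, -320.7, 0.0]
oF- [643.2, -327.3, 0.0]
l a+ [434.9, -221.8, 15.0]
l b+ [518.5, -225.8, 15.0]
lF+ [628.6, -227.1, 15.0]
lF- [626.8, -310.3, 15.0]
l a- [434.6, -305.7, 15.0]
l b- [537.3, -309.1, 15.0]
tape [ 518.88289595 -266.130567  ] -1.4730059382528986 250.89652683486239
oN+ [-125.4   57.8]
oF+ [125.1  58. ]
oN- [-125.5  -57.8]
oF- [125.8 -58. ]
l a+ [-85.1  42.2]
l b+ [-1.4 40.3]
lF+ [108.7  41.8]
lF- [109.1 -41.4]
l a- [-83.2 -41.7]
l b- [ 19.5 -42.5]
```

```bash
python3 - <<'E'
from h import *
p,d,c,s=snap("scene","s27"); cv2.imwrite("pics/s27z.png",cv2.resize(p[150:320,180:460,::-1],None,fx=2.85,fy=2.85,interpolation=cv2.INTER_CUBIC))
E
```

```text
(no output)
```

View pics/s27z.png

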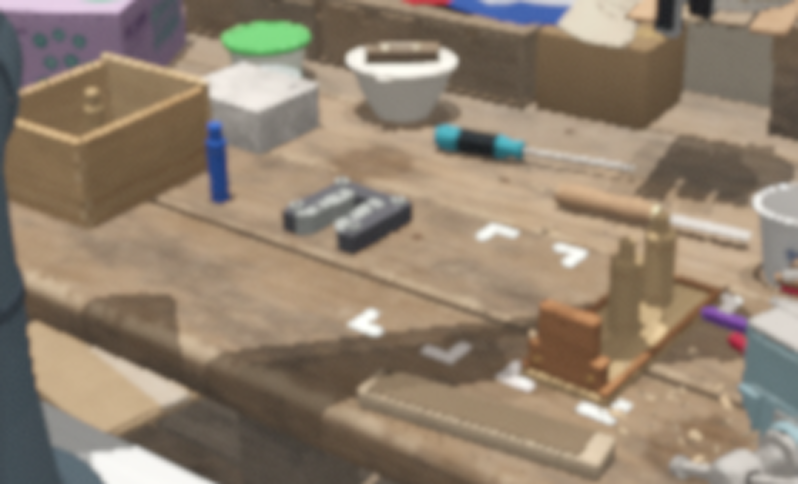

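The scene view shows both good blanks upright on the board at about (625,290) and (660,255). The board is inside the right-hand tape corners, the thin blank stands in the box at about (92,100), and the blue piece hasn't been touched.

```bash
python3 -c "
from station import ticket,status
print(ticket.job_done(), status.get_state()['t'])"
```

```text
the job is handed in; nothing more can be done
the job is handed in; nothing more can be done
```

The job is done and handed in at about 50 s. There were three blanks in the row, and I gauged them one after another from left to right.

- **Blanks 1 and 3:** the narrow gap stopped both, with the tool at x ≈ 540–542 mm and 7–10 N of push. Both stand upright on the carrier board.
- **Blank 2:** it is the thin one, about 21–22 mm between the fingers. It slid freely into the narrow gap, and it now stands in the pine box.
- **Carrier board:** I slid it by its end board into the corners by the vice.

**Last checks**
- **Wrist view:** the board is within about 1 mm of the middle of the tape corners, with no visible skew. The wrist views disagree by about 2 mm on the board's length, so its fore-and-aft position is good to about 1 mm.
- **Top view:** taken before the last 2 mm sideways push, it put the board about 2.5 mm further from centre sideways than the wrist view did. I trusted the closer wrist view.
- **Scene view:** both blanks are upright on the board and blank 2 is upright in the box. The box looked unmoved. The gripper is clear of everything.

**Small flaws**
- **Box wall:** while lowering blank 2, the gripper brushed the box's left wall with about 4 N. I moved it away at once.
- **Upward pull on the board:** just before I let go of it, the tool pulled up with about 4 N and rose 0.6 mm. That may have eased the near end slightly; nothing visibly shifted.

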